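Stack blanks and drill template in the fixture and clamp them

TASK

Get the blanks ready for drilling together: stack every brass blank flat in the fixture's nest, square inside the stop pins, lay the dark drill template on top of them, swing the blue clamp arm back over the stack and screw the ring nut down until the foot grips and its spring is about half squeezed, not bottomed. Feel for the top of the stack and set each plate down on it rather than dropping it, and leave the brush, the other tools and the cups where they are.

Things in the scene. Friction and masses are not known exactly. Their poses are not given: they have to be found in the camera images.
- fixture: Stack-drilling fixture fixed to the worktop: grey steel base 200 x 120 x 16 mm with the nest, a bright seat, on it, and a vertical threaded stud 20 mm thick, 120 mm tall above the table, 95 mm from nest_center. Origin: at table level, 35 mm from nest_center and 60 mm from the stud; x runs along the length from the nest (nearer the robot) to the stud, y left of that, z up.
- nest_center (a point): Centre of the nest's seat, 16 mm above the table. Four stop pins, 8 mm thick, stand 34 mm above the seat: two at the stud end (50.5 mm along the fixture's x, 12 mm either side), two on the -y side (27.5 mm along -y, 32 mm either way in x); the other sides are open. A plate centred here, long side along the fixture's x, clears all pins by 1.5 mm.
- template: Drill template: dark steel plate 90 x 44 x 10 mm with four brass drill bushes near its corners, about 0.3 kg. Origin: centre of its underside; x along the 90 mm length, z up; either end may point to the stud.
- clamp_arm (a joint): Blue clamp arm that swings level about the stud, under the ring nut, with light friction. Angle in rad: 0 = over the nest, pointing along the fixture's -x (stop at -0.15); grows clockwise seen from above: at 1.57 it points along the fixture's +y, clear of the nest. Starts aside at 1.5 to 1.9. The arm is 26 mm wide and reaches 108 mm from the stud's axis.
- post_grip (a point): Middle of the upright black handle post on the arm's end, 100 mm from the stud's axis; the post is 12 to 15 mm thick and stands 27 mm above the arm, 13 mm of it above and below this point.
- ring_nut (a joint): Knurled steel ring nut on the stud, 51 mm across, 22 mm tall, red dot on top. Angle in rad, growing clockwise seen from above (right-hand thread): lowers nut, arm and foot together by 16 mm per turn (2.55 mm per rad). Starts at 0 to 1.2, range -0.2 to 15; stays where it is left. Takes 0.13 N m to turn while the foot hangs free, about 0.2 N m as the spring is squeezed.
- nut_top (a point): Centre of the ring nut's top face, on the stud's axis, 123 mm above the table with the nut at angle 0. The knurl reaches 22 mm down from here; the arm's top lies 26 mm below. As the nut goes down the stud's end comes up through it, to about 28 mm above this face in this job.
- clamp_foot (a joint): Sprung pressure foot under the clamp arm: how far it is pressed up into its spring, in m. 0 = hanging free; hits its stop at 0.009. The spring gives 4 N per mm.
- foot_face (a point): Centre of the foot's flat rubber face (22 mm across), its lowest point, 78 mm from the stud's axis. With the nut at angle 0 it hangs 67 mm above the table, 51 mm above the seat.
- blank_a: Plain yellow brass blank, a plate 90 x 44 x 8 mm, about 0.26 kg, lying flat. Two to four such blanks are present in a run. Origin: centre of its underside; x along the 90 mm length, z up; either end may point to the stud.
- blank_b: Plain yellow brass blank, a plate 90 x 44 x 8 mm, about 0.26 kg, lying flat. Two to four such blanks are present in a run. Origin: centre of its underside; x along the 90 mm length, z up; either end may point to the stud.
- blank_c: Plain yellow brass blank, a plate 90 x 44 x 8 mm, about 0.26 kg, lying flat. Two to four such blanks are present in a run. Origin: centre of its underside; x along the 90 mm length, z up; either end may point to the stud.
- blank_d: Plain yellow brass blank, a plate 90 x 44 x 8 mm, about 0.26 kg, lying flat. Two to four such blanks are present in a run. Origin: centre of its underside; x along the 90 mm length, z up; either end may point to the stud.
- chip_brush: Flat brush with a wooden handle, about 200 mm long, lying on the worktop; not part of the job, leave it where it is. Origin: centre of its underside.
- cup_a: Steel cup, 64 mm across, 47 mm tall, standing open end up; not part of the job, leave it where it is. Origin: centre of its underside.
- cup_b: Steel cup, 64 mm across, 47 mm tall, standing open end up; not part of the job, leave it where it is. Origin: centre of its underside.

How it is judged (in metres and radians):
On the way, in this order (a step that is already met when the one before it is completed fails the run):
1. every blank that is present lies flat in the nest (horizontal distance between each of blank_a, blank_b, blank_c, blank_d and nest_center below 0.006 m and angle between the x axis of each of blank_a, blank_b, blank_c, blank_d and the x axis of fixture, either way round below 0.1 rad and angle between each of blank_a, blank_b, blank_c, blank_d's own z axis and vertical below 0.08 rad and linear speed of each of blank_a, blank_b, blank_c, blank_d below 0.03 m/s and z of each of blank_a, blank_b, blank_c, blank_d in the frame of fixture below 0.052 m), for 0.2 s.
2. the template lies on top of the blanks in the nest (all of step 1 and horizontal distance between template and nest_center below 0.006 m and angle between the x axis of template and the x axis of fixture, either way round below 0.1 rad and angle between template's own z axis and vertical below 0.08 rad and linear speed of template below 0.03 m/s and z of template in the frame of fixture below 0.052 m and z of template in the frame of blank_a above 0.005 m and z of template in the frame of blank_b above 0.005 m and z of template in the frame of blank_c above 0.005 m and z of template in the frame of blank_d above 0.005 m), for 0.2 s.
3. the clamp arm is swung over the stack (all of step 2 and value of joint clamp_arm between -0.12 and 0.12 rad), for 0.2 s.
4. the ring nut is screwed down until the foot is squeezed 2 to 7 mm into its spring (value of joint clamp_arm between -0.12 and 0.12 rad and value of joint clamp_foot between 0.002 and 0.007 m), for 0.2 s.
At the end, for the whole second after the job is handed in: All blanks present and the template on top of them lie flat in one pile in the nest, each within 6 mm of its centre and square to the fixture within 0.10 rad; the clamp arm is over the pile within 0.12 rad, and its foot is squeezed 2 to 7 mm into its spring (all of step 2 and all of step 4); the robot touches nothing.
It fails at once if a plate is dropped into the nest from more than about a centimetre ((contact force between blank_a and anything else below 0.05 N and linear speed of blank_a above 0.5 m/s and horizontal distance between blank_a and nest_center below 0.01 m) or (contact force between blank_b and anything else below 0.05 N and linear speed of blank_b above 0.5 m/s and horizontal distance between blank_b and nest_center below 0.01 m) or (contact force between blank_c and anything else below 0.05 N and linear speed of blank_c above 0.5 m/s and horizontal distance between blank_c and nest_center below 0.01 m) or (contact force between blank_d and anything else below 0.05 N and linear speed of blank_d above 0.5 m/s and horizontal distance between blank_d and nest_center below 0.01 m) or (contact force between template and anything else below 0.05 N and linear speed of template above 0.5 m/s and horizontal distance between template and nest_center below 0.01 m)).
It fails at once if the brush or a loose cup is moved more than 4 cm (distance of any of chip_brush, cup_a, cup_b from where it was at the start of the episode above 0.04 m).
Of blank_a, blank_b, blank_c, blank_d only 2 to 4 are there at a start; the rules pass over those that are not, and their reading is None.
At some moment in a run one of blank_a, blank_b, blank_c, blank_d, template may be knocked a few centimetres aside while the robot is not near it.
It also fails if it takes over 210 s, if anything falls off the work surface, if the arm or the gripper's body presses on something with over 40 N, if the wrist force passes 120 N, or if a joint passes its speed limit or range.

ROBOT

A 7-joint arm with a two-finger parallel gripper is mounted at the origin on a cart in front of the work surface, level with it; the furniture and walls round the work are solid. World frame = base frame: x ahead of the robot, y to its left, z up, the work surface at z = 0. Lengths are in mm, angles in rad, forces in N, time in s.
With the tool pointing down it reaches from about 400 to 875 mm from the base axis. Payload 4.4 kg.
Tool frame: the origin (TCP) lies at the very end of the fingers, on their centre line; the grasp point (between the pads) lies 19 mm behind it; x points along the fingers, y is the direction in which the jaws open and shut, and the axes are right-handed (so a half turn about x gives the same grasp; the last joint's range is limited). The gripper opens to 85 mm and grips with 20 to 120 N. Pads are 22 mm wide; open, the fingers measure 114 mm over their backs; the gripper's body (76 mm by 85 mm) begins 54 mm behind the grasp point. The pads swing forward as they close: fully open they stand 13 mm farther back than shut.
Start: joints at [-1.236, 0.628, 0.038, 1.517, -0.027, 0.996, -0.02], TCP at [253.578, 598.512, 203.013] pointing down, gripper open.
Joint ranges: [-3.06, 3.06], [-0.37, 2.12], [-1.25, 1.32], [0.18, 2.47], [-1.1, 4.24], [0.23, 1.98], [-2.94, 2.94]. Speed limits (rad/s): [2.57, 2.57, 3.14, 3.14, 3.14, 3.14, 3.14].

INTERFACE

Orientations are given as [roll, pitch, yaw] about the fixed x, y, z axes, in that order (R = Rz(yaw) Ry(pitch) Rx(roll)).
In Python, from cell import readout, cams, order gives the robot as it stands. The module is installed in compiled form; this text tells all that it offers.
- The arm moves only by the shell command python3 -m creep 'ROWS'. ROWS is JSON, a list of rows, each a list of 3 entries, a list of its own where there are three numbers: the shift along the tool's x, y, z in units of 10 cm (1.0 is 10 cm), then the turn about the tool's x in units of pi/4 rad (1.0 is pi/4 rad), then the closure, from 0 (fully open) to 1 (shut). In form: [[[x, y, z], spin, gripper], ...]. A call has 1 to 20 rows; each row is the pose to reach, as a shift and turn from the pose commanded when the call began, along the tool's axes at that moment; what a row does not reach only later rows make up. A row lasts 1/10 s, in which the tool goes at most 50 mm and 8.59 degrees, less where a joint would pass 70% of its speed; a pose out of reach is approached as far as the arm can. A call with a number of a shift or a turn outside -1 to 1 is refused whole. A call with a gripper value outside its range is refused whole. The fingers move at their own pace and stop on an object; the grip force is fixed at half the most. Time passes only in rows, so rows that repeat a pose let the fingers close. It gives the time, the measured TCP pose, the force and the opening at its end, in the units of the state.
- readout.read_state(): the state, without advancing time (a new reading comes with each control period).
- cams.get_image(name): name is "scene" or "top" or "wrist"; returns the picture (384x512x3 uint8, blue, green, red); there is no depth.
- cams.get_calibration(name): a dict with "fx", "fy", "cx", "cy" (pixels), "R" (3x3) and "t" (3): a world point X has camera coordinates R X + t. Camera axes: x right, y down, z forward; pixel columns grow to the right and rows downward; lengths in mm; the calibration is good to about 2 mm. A picture is of the moment at which its call begins: read the wrist's pose just before it. get_calibration takes no time and is no camera call; for the wrist camera it gives the pose at the moment of the call.
- order.finish_job(): hands the job in, once; it reports no verdict.
The state is a dict: "clock": time; "qpos": joint angles; "qd": joint speeds; "tau": joint torques, N m; "eef_pos": TCP position; "tool_rot": TCP orientation; "force": force on the tool from outside, world axes, zero at the start; "torque": the same for the moment, N m; "width": finger opening in mm.
Only numpy, scipy, OpenCV 4.12 (cv2) and the standard library are available. Lean on these libraries where they do the work, as an engineer would, in place of code of your own. Each camera call takes 0.05 s, during which the arm holds its last target.

## Working session

There is one attempt and no reset: what is moved stays moved. The work goes in short steps, Python scripts to look and compute and a shell command to move; the robot and the scene stay as the last step left them, time stands still between calls to the robot, and variables do not carry over. Pictures are saved under pics/ and viewed, and the job is handed in when it is done.

```bash
ls; mkdir -p pics
cat > h.py <<'E'
import numpy as np, cv2
from cell import readout, cams, order
from scipy.spatial.transform import Rotation as Ro
def snap(n,f):
    im=np.array(cams.get_image(n)); cv2.imwrite('pics/'+f+'.png',im); return im
def ray(n,u,v,z,cal=None):
    c=cal or cams.get_calibration(n); R=np.array(c['R']);t=np.array(c['t'])
    d=R.T@np.array([(u-c['cx'])/c['fx'],(v-c['cy'])/c['fy'],1]); o=-R.T@t
    return o+d*(z-o[2])/d[2]
def proj(n,X,cal=None):
    c=cal or cams.get_calibration(n); p=np.array(c['R'])@np.array(X,float)+np.array(c['t'])
    return np.array([c['fx']*p[0]/p[2]+c['cx'],c['fy']*p[1]/p[2]+c['cy']])
def tr(): 
    s=readout.read_state(); return np.array(s['eef_pos']),Ro.from_euler('xyz',s['tool_rot']).as_matrix(),s
E
python3 - <<'E'
from h import *
for n in ['top','scene','wrist']:
    snap(n,n+'0'); c=cams.get_calibration(n); print(n,c)
p,R,s=tr();print(s,R.round(3))
E
```

```text
pics
top {'fx': 447.5169567754529, 'fy': 447.5169567754529, 'cx': 254.24704707601967, 'cy': 197.67807470709087, 'R': array([[ 3.66717491e-02, -9.99327249e-01,  4.81334255e-04],
       [-9.78324299e-01, -3.59992381e-02, -2.03925526e-01],
       [ 2.03805663e-01,  7.00740474e-03, -9.78986286e-01]]), 't': array([ 170.04763653,  511.36835171, 1012.343038  ])}
scene {'fx': 473.1929849354155, 'fy': 473.1929849354155, 'cx': 267.3060701931294, 'cy': 186.37364312365662, 'R': array([[-0.46111811, -0.88730637, -0.00758287],
       [-0.4638015 ,  0.24829755, -0.85043312],
       [ 0.75647753, -0.38863317, -0.52602852]]), 't': array([404.32588675, 266.27361808, 922.86140544])}
wrist {'fx': 271.4859170400029, 'fy': 271.4859170400029, 'cx': 254.47068125239105, 'cy': 189.77701307255262, 'R': array([[ 0.38923526,  0.92113739, -0.00134928],
       [ 0.88958954, -0.37552354,  0.26002409],
       [ 0.23901122, -0.10241085, -0.96560119]]), 't': array([-648.82333376,  -34.26368506,  378.54369926])}
{'clock': 0.15, 'qpos': array([-1.23580239,  0.62913581,  0.03842324,  1.51813732, -0.02700284,
        0.99630513, -0.02002719]), 'qd': array([-0.00093747, -0.0022579 ,  0.00140615, -0.00293161, -0.00024921,
        0.00237745, -0.00148157]), 'tau': array([ 1.84665441e-03, -5.63796437e+01,  1.22800961e+00, -1.93649232e+01,
        1.11547048e-02,  7.45077414e-03, -5.02854846e-06]), 'eef_pos': array([253.35004329, 598.02974683, 202.2988354 ]), 'tool_rot': array([-1.57751958,  1.56932744, -1.97832189]), 'force': array([-0.53385992, -0.5679631 ,  0.35792643]), 'torque': array([-0.00160398, -0.03771028,  0.10812385]), 'width': 85.5438025435927} [[-0.001  0.39   0.921]
 [-0.001  0.921 -0.39 ]
 [-1.    -0.001 -0.   ]]
```

View pics/top0.png

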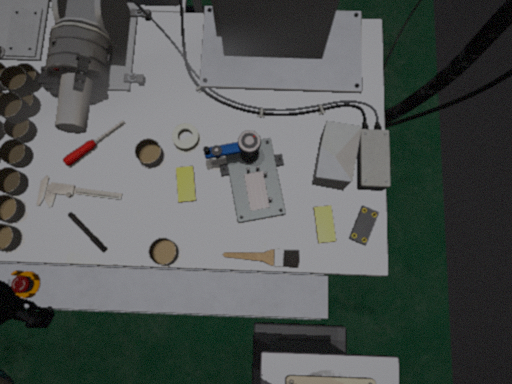

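View pics/scene0.png

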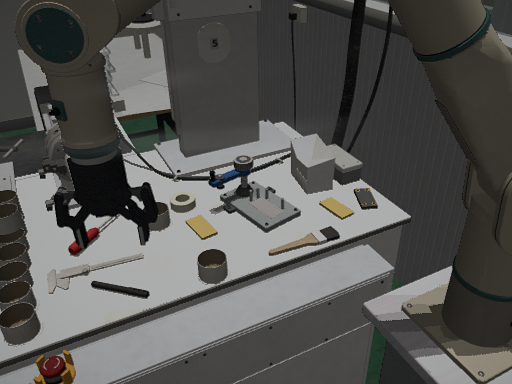

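View pics/wrist0.png

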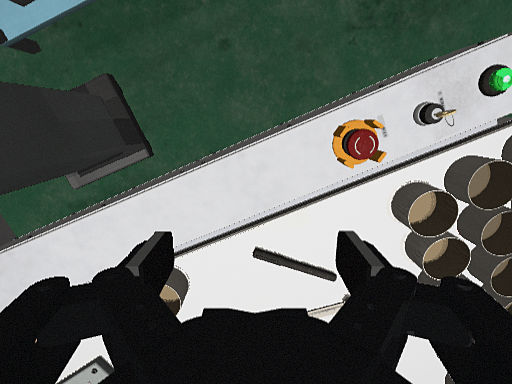

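The top view shows two yellow blanks, near (186,184) and (324,224), the template near (364,225), the fixture near (256,185) and the clamp arm pointing left. I'll enlarge to measure.

Run:
```python
from h import *
im=cv2.imread('pics/top0.png')
c=im[120:245,165:295]; cv2.imwrite('pics/c1.png',cv2.resize(c,None,fx=4.6,fy=4.6,interpolation=cv2.INTER_CUBIC))
c=im[190:275,290:390]; cv2.imwrite('pics/c2.png',cv2.resize(c,None,fx=6,fy=6,interpolation=cv2.INTER_CUBIC))
hsv=cv2.cvtColor(im,cv2.COLOR_BGR2HSV)
m=cv2.inRange(hsv,(22,70,120),(35,255,255))
n,l,st,ce=cv2.connectedComponentsWithStats(m)
for i in range(1,n):
    if st[i,4]>100:
        r=cv2.minAreaRect(np.argwhere(l==i)[:,::-1].astype(np.float32)); b=cv2.boxPoints(r)
        W=np.array([ray('top',*q,8) for q in b]); print(ce[i],W.mean(0).round(1),W[:,:2].round(1).tolist())
```

```text
[185.25982906 183.53675214] [544.1 362.3   8. ] [[585.4, 390.0], [590.3, 346.9], [502.8, 334.9], [498.0, 377.4]]
[324.5528169  223.22711268] [455.3  14.7   8. ] [[495.5, 41.3], [502.6, -0.1], [415.0, -11.5], [408.2, 29.2]]
```

View pics/c1.png

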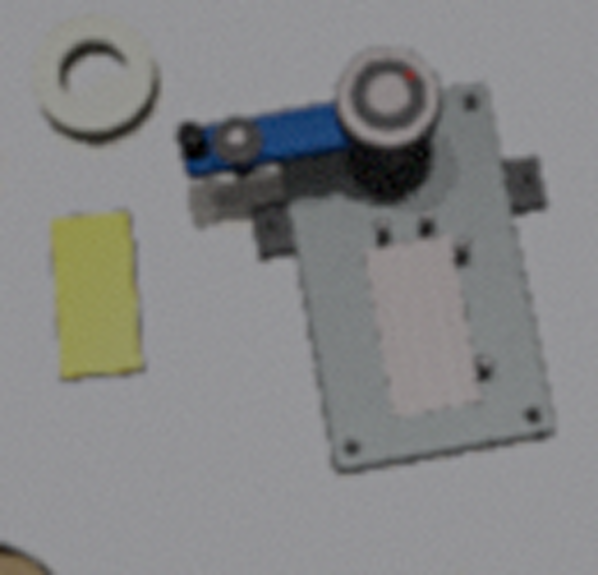

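View pics/c2.png

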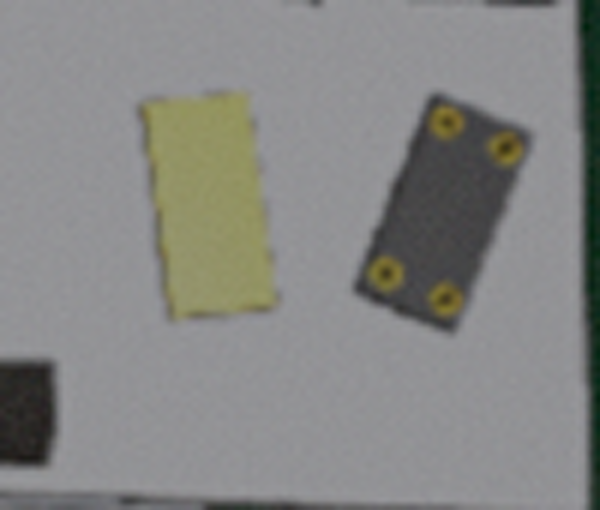

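Run:
```python
from h import *
def c1(x,y,z): return ray('top',165+x/4.6-.4,120+y/4.6-.4,z)
def c2(x,y,z): return ray('top',290+x/6-.4,190+y/6-.4,z)
S=np.array([c1(395,415,16),c1(478,400,16),c1(450,238,16),c1(368,252,16)])
print('seat',S.round(1).tolist(),S.mean(0))
B=np.array([c1(335,470,16),c1(553,432,16),c1(485,85,16)]);print('base',B.round(1).tolist(), 'ctr',(B[0]+B[2])/2)
d=B[2]-B[1];print('yaw',np.arctan2(d[1],d[0]),np.linalg.norm(d)); d=B[0]-B[1];print(np.arctan2(-d[0],d[1]),np.linalg.norm(d))
d=S[3]-S[0]+S[2]-S[1];print(np.arctan2(d[1],d[0]))
print('nut',c1(388,97,121))
print('pins',[c1(x,y,50).round(1) for x,y in [(384,231),(427,221),(461,248),(485,364)]])
T=np.array([c2(435,95,10),c2(530,135,10),c2(455,330,10),c2(355,292,10)]);print('T',T.mean(0));d=T[0]-T[3]+T[1]-T[2];print(np.arctan2(d[1],d[0]),d/2)
print('post',c1(193,140,110))
```

```text
seat [[481.7, 197.1, 16.0], [491.5, 153.2, 16.0], [580.2, 171.0, 16.0], [570.7, 215.2, 16.0]] [531.03477045 184.12322773  16.        ]
base [[451.0, 227.7, 16.0], [475.6, 112.8, 16.0], [668.0, 154.7, 16.0]] ctr [559.50741094 191.18933565  16.        ]
yaw 0.214133363953893 196.8987907462071
0.21127723105052468 117.52400344376952
0.19933808331133732
nut [622.99922263 205.19577676 121.        ]
pins [array([573.5, 206.2,  50. ]), array([579.8, 183.8,  50. ]), array([565.8, 165.4,  50. ]), array([504.2, 151. ,  50. ])]
T [455.33607428 -80.80778513  10.        ]
-0.3793935011309509 [ 81.85693264 -32.63714796   0.        ]
post [600.6527945  302.00811634 110.        ]
```

```bash
cat >> h.py <<'E'
def need(x,y,z,jaw):
    p,R,s=tr(); d=R.T@(np.array([x,y,z])-p)/100
    a=np.arctan2(R[1,1],R[0,1]); e=(jaw-a+np.pi/2)%np.pi-np.pi/2
    print('pos',p.round(1),'jaw',round(a,3),'F',s['force'].round(1),'w',round(s['width'],1),'q7',round(s['qpos'][6],2),'t',round(s['clock'],1))
    print('NEED shift',d.round(3),'spin',round(-e/(np.pi/4),3))
E
python3 -c "
from h import *
need(544,362,200,1.706)"
```

```text
pos [253.4 598.  202.3] jaw 1.17 F [-0.5 -0.6  0.4] w 85.5 q7 -0.02 t 0.1
NEED shift [ 0.024 -1.039  3.597] spin -0.682
```

```bash
for i in 1 2 3; do :; done; python3 -m creep '[[[0,-0.15,0.5],-0.15,0],[[0,-0.3,1],-0.3,0],[[0,-0.3,1],-0.3,0],[[0,-0.3,1],-0.3,0]]'; python3 -c "
from h import *
need(544,362,200,1.706)"
```

```text
clock: 0.55
eef_pos: [336.3, 529.9, 202.8]
tool_rot: [-1.062, 1.57, -1.233]
force: [-1.0, 0.1, -0.0]
width: 85.4
pos [336.3 529.9 202.8] jaw 1.4 F [-1.   0.1 -0. ] w 85.4 q7 0.33 t 0.6
NEED shift [ 0.031 -1.302  2.332] spin -0.39
```

```bash
python3 -m creep '[[[0,-0.3,0.5],-0.15,0],[[0,-0.6,1],-0.3,0],[[0,-0.6,1],-0.39,0],[[0,-0.6,1],-0.39,0],[[0,-0.6,1],-0.39,0]]'; python3 -c "
from h import *
need(544,362,140,1.706)"
```

```text
clock: 1.05
eef_pos: [420.8, 458.1, 202.8]
tool_rot: [2.375, 1.568, 2.517]
force: [-0.2, 1.1, 0.2]
width: 85.8
pos [420.8 458.1 202.8] jaw 1.712 F [-0.2  1.1  0.2] w 85.8 q7 0.77 t 1.1
NEED shift [ 0.625 -1.126  1.086] spin 0.008
```

```bash
python3 -m creep '[[[0.1,-0.4,0.4],0,0],[[0.3,-0.8,0.8],0,0],[[0.4,-1,1],0,0],[[0.4,-1,1],0,0],[[0.4,-1,1],0,0]]'; python3 -c "
from h import *
need(544,362,140,1.706)
c=cams.get_calibration('wrist'); snap('wrist','w1')
print([proj('wrist',q,c).round(0) for q in ([585.4, 390.0,8], [590.3, 346.9,8], [502.8, 334.9,8], [498.0, 377.4,8])])"
```

```text
clock: 1.55
eef_pos: [534.4, 372.8, 162.1]
tool_rot: [2.753, 1.569, 2.895]
force: [-0.6, 0.7, 0.2]
width: 85.6
pos [534.4 372.8 162.1] jaw 1.712 F [-0.6  0.7  0.2] w 85.6 q7 0.99 t 1.6
NEED shift [ 0.221 -0.121  0.08 ] spin 0.007
[array([262., 214.]), array([228., 213.]), array([227., 143.]), array([263., 144.])]
```

View pics/w1.png

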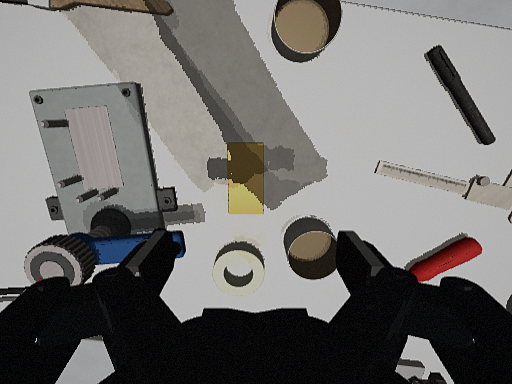

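The wrist picture shows the blank at (228–263, 143–213), exactly where the top-camera corners project, so the calibration agrees. Descend.

```bash
python3 -m creep '[[[0.3,-0.12,0.08],0,0.25],[[0.6,-0.12,0.08],0,0.25],[[0.9,-0.12,0.08],0,0.25],[[1,-0.12,0.08],0,0.25],[[1,-0.12,0.08],0,0.25],[[1,-0.12,0.08],0,0.25],[[1,-0.12,0.08],0,0.25]]'; python3 -c "
from h import *
need(544,362,10,1.706)
c=cams.get_calibration('wrist'); snap('wrist','w2')"
```

```text
clock: 2.3
eef_pos: [546.2, 362.1, 65.0]
tool_rot: [0.581, 1.567, 0.723]
force: [-0.1, 0.2, 0.7]
width: 64.2
pos [546.2 362.1  65. ] jaw 1.713 F [-0.1  0.2  0.7] w 64.2 q7 1.0 t 2.3
NEED shift [ 0.55   0.001 -0.023] spin 0.008
```

View pics/w2.png

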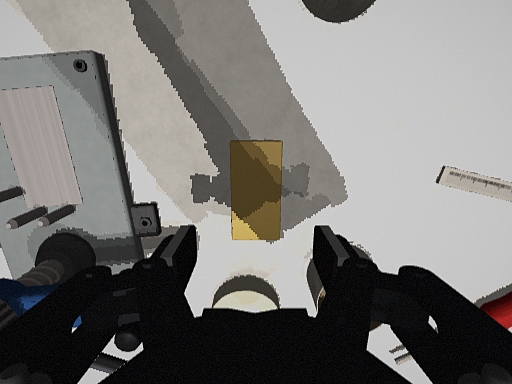

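```bash
python3 -m creep '[[[0.3,0,-0.02],0,0.3],[[0.52,0,-0.02],0,0.3],[[0.58,0,-0.02],0,0.3],[[0.6,0,-0.02],0,0.3],[[0.6,0,-0.02],0,0.3]]'; python3 -c "
from h import *
need(544,362,0,1.706)"
```

```text
clock: 2.85
eef_pos: [544.2, 360.8, 4.1]
tool_rot: [0.538, 1.569, 0.679]
force: [0.6, 0.2, 0.3]
width: 59.9
pos [544.2 360.8   4.1] jaw 1.712 F [0.6 0.2 0.3] w 59.9 q7 0.99 t 2.9
NEED shift [ 0.041  0.012 -0.001] spin 0.007
```

```bash
python3 -m creep '[[[0,0.01,0],0,0.4],[[0.02,0.01,0],0,0.4],[[0.03,0.01,0],0,0.4],[[0.04,0.01,0],0,0.4],[[0.05,0.01,0],0,0.4],[[0.05,0.01,0],0,0.4]]'; python3 -c "
from h import *
need(544,362,0,1.706)"
```

```text
clock: 3.45
eef_pos: [543.2, 361.2, -2.2]
tool_rot: [-2.763, 1.57, -2.622]
force: [0.9, 0.6, -1.1]
width: 50.6
pos [543.2 361.2  -2.2] jaw 1.712 F [ 0.9  0.6 -1.1] w 50.6 q7 0.98 t 3.5
NEED shift [-0.022  0.007  0.01 ] spin 0.007
```

```bash
python3 -m creep '[[[0.01,0,0],0,0.41],[[0.02,0,0.01],0,0.41],[[0.02,0,0.01],0,0.41]]'; python3 -m creep '[[[0.01,0,0],0,0.41],[[0.02,0,0],0,0.41],[[0.02,0,0],0,0.41]]'
```

```text
clock: 3.75
eef_pos: [544.4, 361.3, -4.2]
tool_rot: [-2.363, 1.571, -2.222]
force: [0.1, -0.6, -0.3]
width: 50.6
clock: 4.05
eef_pos: [544.1, 361.3, -6.2]
tool_rot: [-2.698, 1.57, -2.557]
force: [-0.4, -0.8, -0.3]
width: 50.1
```

```bash
python3 -m creep '[[[0.01,0,0],0,0.41],[[0.01,0,0],0,0.41]]'; python3 -m creep '[[[0.01,0,0],0,0.41],[[0.01,0,0],0,0.41]]'
```

```text
clock: 4.25
eef_pos: [544.2, 361.3, -7.1]
tool_rot: [-2.822, 1.571, -2.681]
force: [0.1, -0.1, 0.0]
width: 50.7
clock: 4.45
eef_pos: [544.2, 361.4, -8.1]
tool_rot: [-2.894, 1.571, -2.752]
force: [-0.2, 0.2, 0.0]
width: 50.2
```

```bash
python3 -c "
from h import *
im=snap('wrist','w3');cv2.imwrite('pics/w3c.png',cv2.resize(im[130:300,130:390],None,fx=3,fy=3))"
```

```text
(no output)
```

View pics/w3c.png

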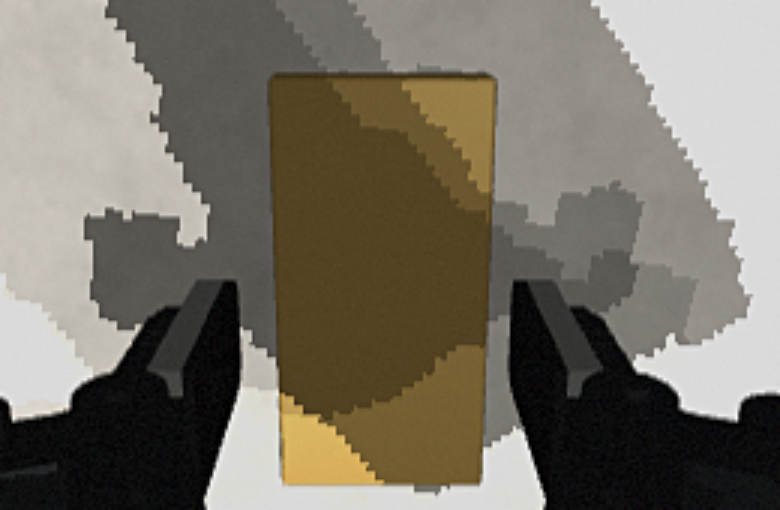

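The fingertips are astride the blank, whose edges are at crop columns 275 and 490, with a gap on each side. They haven't touched the table yet.

```bash
python3 -m creep '[[[0.01,0,0],0,0.41],[[0.01,0,0],0,0.41]]'; python3 -m creep '[[[0.01,0,0],0,0.41],[[0.01,0,0],0,0.41]]'
```

```text
clock: 4.7
eef_pos: [544.2, 361.3, -9.1]
tool_rot: [-2.737, 1.571, -2.596]
force: [-0.5, -0.2, -0.1]
width: 50.5
clock: 4.9
eef_pos: [544.2, 361.3, -10.1]
tool_rot: [-2.581, 1.571, -2.44]
force: [-0.3, -0.8, -0.3]
width: 50.2
```

```bash
python3 -m creep '[[[0,0,0],0,0.6],[[0,0,0],0,0.6],[[0,0,0],0,0.6],[[0,0,0],0,0.6],[[0,0,0],0,0.6],[[0,0,0],0,0.6]]';  python3 -c "
from h import *
im=snap('wrist','w4');cv2.imwrite('pics/w4c.png',cv2.resize(im[130:300,130:390],None,fx=3,fy=3))
im=snap('scene','s4');cv2.imwrite('pics/s4c.png',cv2.resize(im[130:300,130:330],None,fx=3.5,fy=3.5))"
```

```text
clock: 5.5
eef_pos: [544.2, 361.4, -10.0]
tool_rot: [2.926, 1.571, 3.067]
force: [0.4, -0.3, 0.2]
width: 33.8
```

View pics/w4c.png

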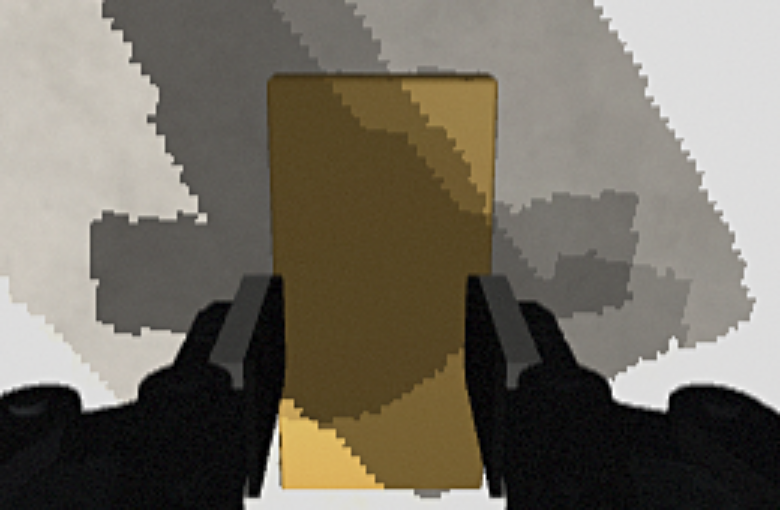

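View pics/s4c.png

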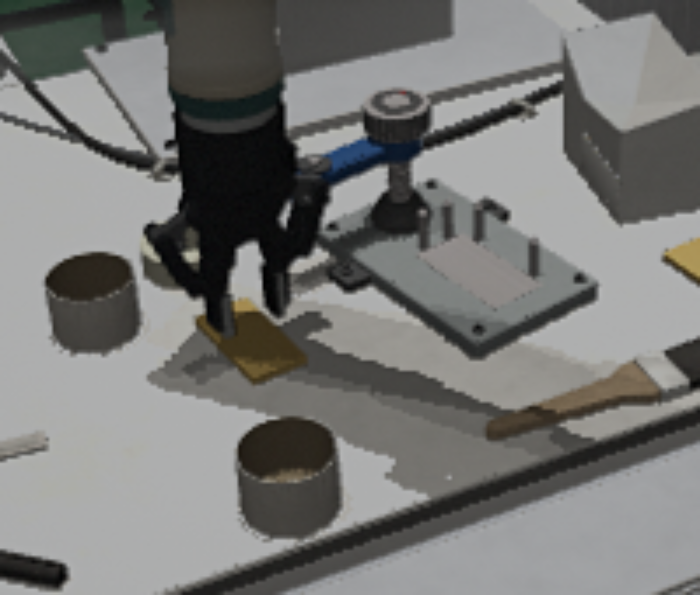

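```bash
python3 -c "
from h import *
p,R,s=tr();print(p,R.round(3))
for w in (17,30):
  for sg in (1,-1):
    for z in (-10,0,10,20,30):
      q=proj('scene',[p[0]+sg*w*R[0,1],p[1]+sg*w*R[1,1],z]); print(w,sg,z,((q-130)*3.5).round(0))
"; python3 -c "
from h import *
im=cv2.imread('pics/s4.png');cv2.imwrite('pics/s4d.png',cv2.resize(im[190:245,165:235],None,fx=9,fy=9,interpolation=cv2.INTER_CUBIC))"
```

```text
[544.28638968 361.40299945  -9.96779865] [[ 0.    -0.141  0.99 ]
 [ 0.     0.99   0.141]
 [-1.     0.     0.   ]]
17 1 -10 [229. 360.]
17 1 0 [228. 349.]
17 1 10 [226. 338.]
17 1 20 [225. 327.]
17 1 30 [224. 315.]
17 -1 -10 [270. 344.]
17 -1 0 [269. 333.]
17 -1 10 [268. 321.]
17 -1 20 [267. 310.]
17 -1 30 [266. 299.]
30 1 -10 [213. 367.]
30 1 0 [211. 356.]
30 1 10 [210. 345.]
30 1 20 [209. 333.]
30 1 30 [207. 322.]
30 -1 -10 [286. 337.]
30 -1 0 [285. 326.]
30 -1 10 [284. 315.]
30 -1 20 [283. 304.]
30 -1 30 [282. 293.]
```

View pics/s4d.png

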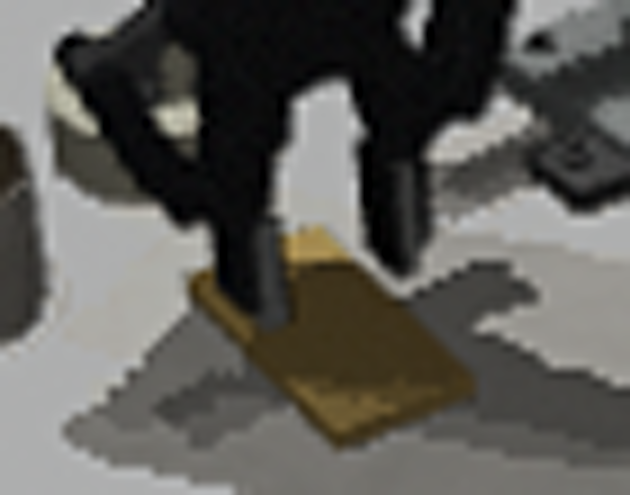

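The fingers closed above the blank: in the scene picture the tips are about 15 mm above the table, so they sit higher than the TCP reading implies. I'll open and feel lower.

```bash
python3 -m creep '[[[0,0.005,0],0,0.38],[[0,0.005,0],0,0.38],[[0,0.005,0],0,0.38],[[0,0.005,0],0,0.38],[[0.02,0.005,0],0,0.38],[[0.03,0.005,0],0,0.38],[[0.03,0.005,0],0,0.38]]';  python3 -m creep '[[[0.01,0,0],0,0.38],[[0.02,0,0],0,0.38],[[0.02,0,0],0,0.38]]';python3 -m creep '[[[0.01,0,0],0,0.38],[[0.02,0,0],0,0.38],[[0.02,0,0],0,0.38]]'
```

```text
clock: 6.3
eef_pos: [544.0, 361.8, -13.3]
tool_rot: [-2.807, 1.57, -2.666]
force: [-0.2, 0.4, 0.1]
width: 52.6
clock: 6.6
eef_pos: [544.1, 361.8, -15.2]
tool_rot: [-2.775, 1.571, -2.634]
force: [0.1, -0.7, -0.3]
width: 52.8
clock: 6.9
eef_pos: [544.1, 361.8, -17.2]
tool_rot: [-2.819, 1.57, -2.677]
force: [-0.3, 0.3, 0.3]
width: 52.8
```

```bash
python3 -m creep '[[[0.01,0,0],0,0.38],[[0.02,0,0],0,0.38],[[0.02,0,0],0,0.38]]';python3 -m creep '[[[0.01,0,0],0,0.38],[[0.02,0,0],0,0.38],[[0.02,0,0],0,0.38]]';python3 -c "
from h import *
im=snap('scene','s5');cv2.imwrite('pics/s5d.png',cv2.resize(im[190:245,165:235],None,fx=9,fy=9,interpolation=cv2.INTER_CUBIC))"
```

```text
clock: 7.2
eef_pos: [544.1, 361.8, -19.2]
tool_rot: [-2.841, 1.571, -2.7]
force: [-0.7, 0.0, 0.2]
width: 53.0
clock: 7.5
eef_pos: [544.1, 361.8, -21.2]
tool_rot: [-2.797, 1.57, -2.656]
force: [-0.3, 0.5, 1.0]
width: 53.0
```

View pics/s5d.png

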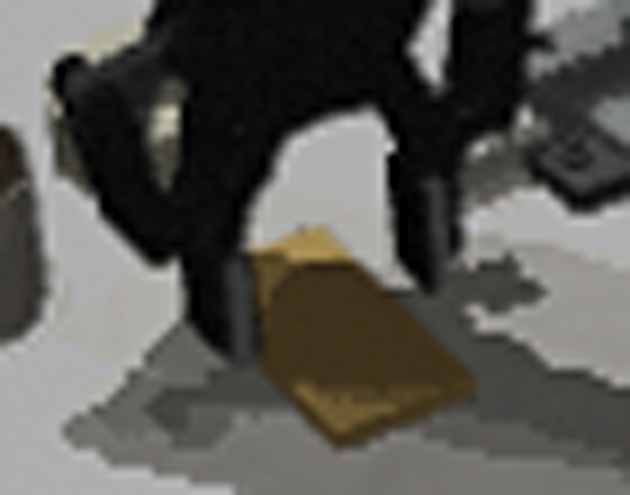

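```bash
for z in 1 2; do :; done; python3 -m creep '[[[0.01,0,0],0,0.38],[[0.01,0,0],0,0.38]]';python3 -m creep '[[[0.01,0,0],0,0.38],[[0.01,0,0],0,0.38]]';python3 -m creep '[[[0.01,0,0],0,0.38],[[0.01,0,0],0,0.38]]'
```

```text
clock: 7.75
eef_pos: [544.1, 361.8, -22.1]
tool_rot: [-2.716, 1.571, -2.575]
force: [-0.6, -0.2, -0.5]
width: 53.2
clock: 7.95
eef_pos: [544.1, 361.8, -23.1]
tool_rot: [-2.847, 1.571, -2.706]
force: [0.4, -0.4, -0.7]
width: 53.2
clock: 8.15
eef_pos: [544.1, 361.8, -24.1]
tool_rot: [-2.896, 1.571, -2.755]
force: [-0.1, -0.1, 0.1]
width: 52.9
```

```bash
python3 -m creep '[[[0,0,0],0,0.6],[[0,0,0],0,0.6],[[0,0,0],0,0.6],[[0,0,0],0,0.6],[[0,0,0],0,0.6],[[0,0,0],0,0.6]]';  python3 -c "
from h import *
im=snap('scene','s6');cv2.imwrite('pics/s6d.png',cv2.resize(im[190:245,165:235],None,fx=9,fy=9,interpolation=cv2.INTER_CUBIC))"
```

```text
clock: 8.75
eef_pos: [544.2, 362.0, -23.4]
tool_rot: [0.738, 1.571, 0.88]
force: [-0.2, -0.6, 6.1]
width: 39.9
```

View pics/s6d.png

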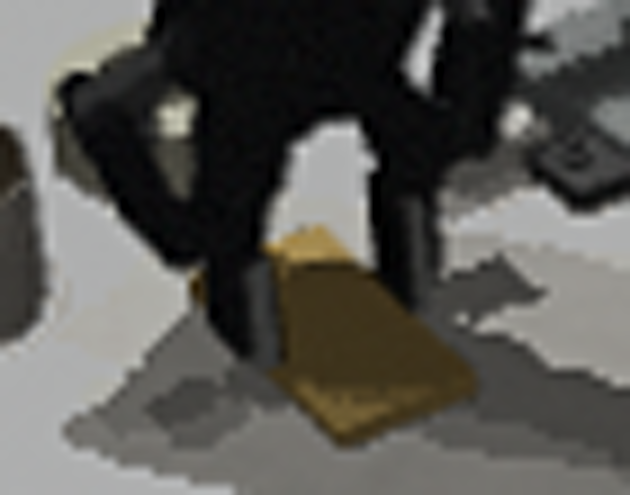

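```bash
python3 -m creep '[[[0,0,0],0,0.8],[[0,0,0],0,0.8],[[-0.02,0,0],0,0.8],[[-0.05,0,0],0,0.8],[[-0.15,0,0],0,0.8],[[-0.3,0,0],0,0.8],[[-0.3,0,0],0,0.8]]';  python3 -c "
from h import *
im=snap('scene','s7');cv2.imwrite('pics/s7d.png',cv2.resize(im[180:245,165:235],None,fx=8,fy=8,interpolation=cv2.INTER_CUBIC))
im=snap('wrist','w7');cv2.imwrite('pics/w7.png',im)"
```

```text
clock: 9.5
eef_pos: [546.1, 363.2, 8.8]
tool_rot: [0.495, 1.566, 0.636]
force: [0.8, 0.2, -2.4]
width: 39.7
```

View pics/s7d.png

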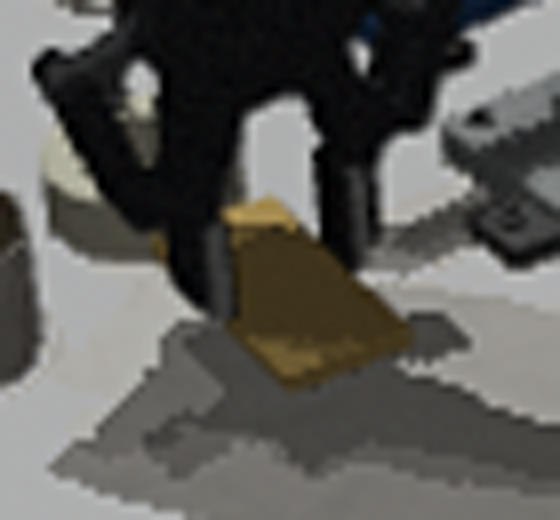

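View pics/w7.png

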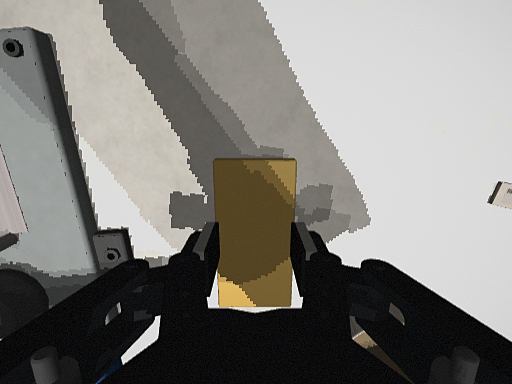

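The blank is gripped and level, with 2.4 N of weight showing. Plate underside equals TCP z + 23.4. I'll lift it and measure where it sits relative to the tool.

```bash
python3 -m creep '[[[-0.3,0,0],0,0.8],[[-0.6,0,0],0,0.8],[[-0.8,0,0],0,0.8],[[-0.8,0,0],0,0.8],[[-0.8,0,0],0,0.8]]';  python3 -c "
from h import *
p,R,s=tr();z=p[2]+23.4+8
c=cams.get_calibration('wrist');im=snap('wrist','w8')
hsv=cv2.cvtColor(im,cv2.COLOR_BGR2HSV);cv2.imwrite('pics/w8c.png',cv2.resize(im[140:320,190:320],None,fx=4,fy=4))
im=snap('top','t8');cv2.imwrite('pics/t8c.png',cv2.resize(im[140:230,140:230],None,fx=6,fy=6))
print(p,z,s['force'])"
```

```text
clock: 10.1
eef_pos: [543.8, 361.5, 85.4]
tool_rot: [-2.615, 1.57, -2.474]
force: [0.9, -0.3, -1.9]
width: 40.1
[543.79067543 361.54673722  85.41275905] 116.81275904659745 [ 0.8966538  -0.30360192 -1.90723735]
```

View pics/w8c.png

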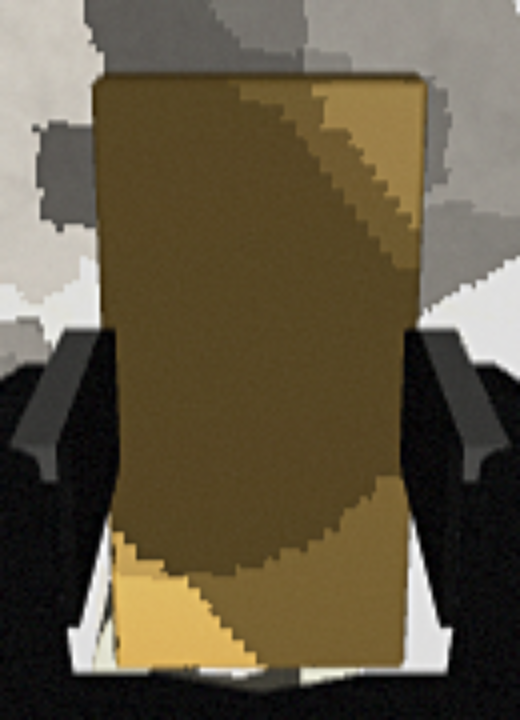

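View pics/t8c.png

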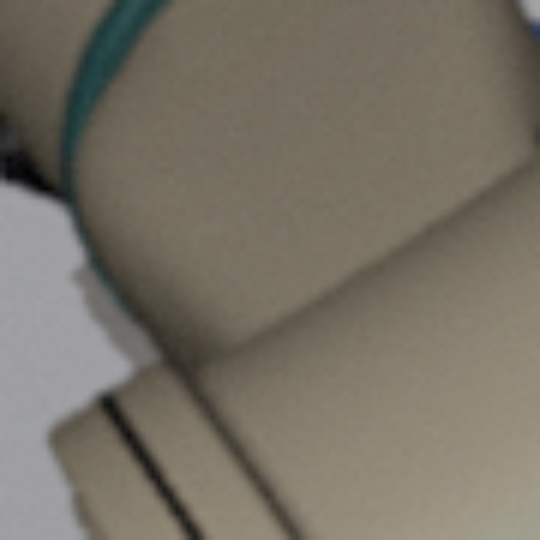

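```bash
python3 -c "
from h import *
p,R,s=tr()
px=[(98,84),(424,82),(403,665),(118,665)]
for z in (95,105,117,125):
  W=np.array([ray('wrist',190+x/4-.4,140+y/4-.4,z) for x,y in px]); d=(W-p)@R
  print(z,d[:,1:].round(1).tolist(),'ctr',d.mean(0).round(1))
"
```

```text
95 [[-24.3, -40.9], [24.2, -41.3], [24.6, 60.0], [-24.6, 60.1]] ctr [-10.8  -0.    9.5]
105 [[-22.8, -42.5], [22.7, -42.8], [23.1, 52.1], [-23.1, 52.2]] ctr [-20.8  -0.    4.8]
117 [[-21.0, -44.4], [20.8, -44.7], [21.2, 42.7], [-21.3, 42.8]] ctr [-32.8  -0.1  -0.9]
125 [[-19.8, -45.6], [19.6, -45.9], [20.0, 36.4], [-20.1, 36.5]] ctr [-40.8  -0.1  -4.7]
```

```bash
python3 -m creep '[[[-0.3,0,-0.1],0,0.8],[[-0.6,0,-0.1],0,0.8],[[-0.6,-0.4,-0.15],-0.05,0.8],[[-0.6,-0.8,-0.15],-0.1,0.8],[[-0.6,-1,-0.15],-0.1,0.8],[[-0.6,-1,-0.15],-0.1,0.8]]';  python3 -c "
from h import *
need(529.2,185.2,130,1.783)"
```

```text
clock: 10.8
eef_pos: [543.8, 254.7, 144.4]
tool_rot: [-2.24, 1.565, -2.027]
force: [0.9, 0.0, -2.5]
width: 39.6
pos [543.8 254.7 144.4] jaw 1.784 F [ 0.9  0.  -2.5] w 39.6 q7 1.19 t 10.8
NEED shift [ 0.147 -0.648 -0.289] spin 0.001
```

```bash
python3 -m creep '[[[0,-0.35,-0.15],0,0.8],[[0.05,-0.65,-0.29],0,0.8],[[0.05,-0.65,-0.29],0,0.8],[[0.05,-0.65,-0.29],0,0.8]]';  python3 -c "
from h import *
need(529.2,185.2,130,1.783)
c=cams.get_calibration('wrist');im=snap('wrist','w9');import pickle;pickle.dump(c,open('w9.pkl','wb'))
cv2.imwrite('pics/w9c.png',cv2.resize(im[100:310,120:390],None,fx=2.9,fy=2.8))"
```

```text
clock: 11.2
eef_pos: [528.7, 190.9, 140.0]
tool_rot: [2.952, 1.569, -3.113]
force: [-0.2, 1.7, -2.5]
width: 39.7
pos [528.7 190.9 140. ] jaw 1.789 F [-0.2  1.7 -2.5] w 39.7 q7 1.28 t 11.2
NEED shift [ 0.1   -0.057 -0.007] spin 0.008
```

View pics/w9.png

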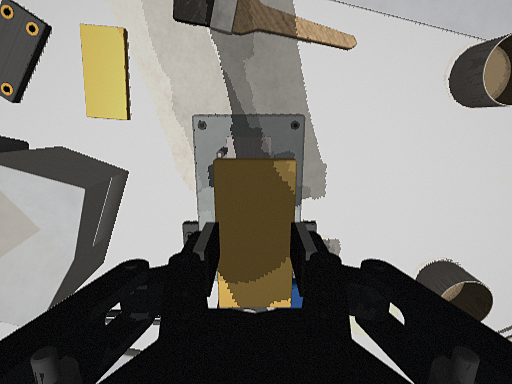

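```bash
python3 -c "
from h import *
import pickle;c=pickle.load(open('w9.pkl','rb'));im=cv2.imread('pics/w9.png')
cv2.imwrite('pics/w9d.png',cv2.resize(im[105:230,180:320],None,fx=5,fy=4.8,interpolation=cv2.INTER_CUBIC))
A=ray('w',193,116,16,c);B=ray('w',304,115,16,c);print(A,B,B-A)
"
```

```text
[477.2878348  113.20789179  16.        ] [450.91639074 226.67467576  16.        ] [-26.37144406 113.46678397   0.        ]
```

View pics/w9d.png

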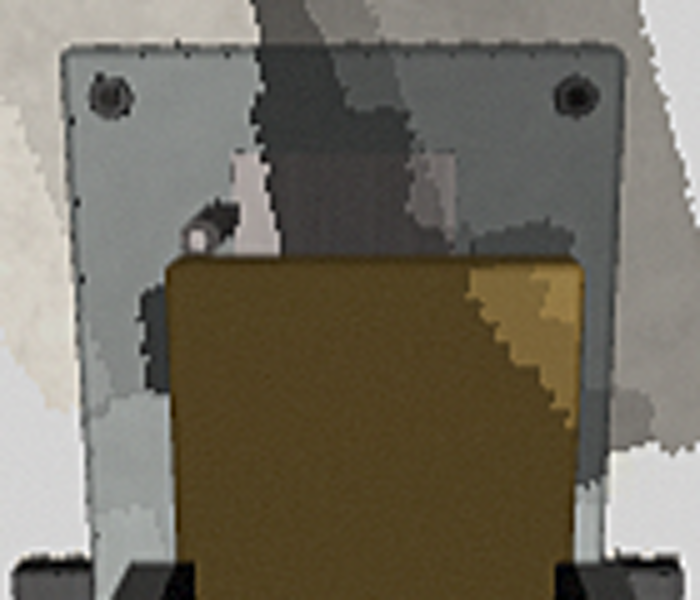

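```bash
python3 -c "
from h import *
import pickle;c=pickle.load(open('w9.pkl','rb'))
r=lambda x,y,z: ray('w',180+x/5-.4,105+y/4.8-.4,z,c)
A=r(62,46,16);B=r(626,44,16);d=(B-A);yaw=np.arctan2(-d[0],d[1]);print(A,B,np.linalg.norm(d),yaw)
yaw=.212;fx=np.array([np.cos(yaw),np.sin(yaw),0]);fy=np.array([-fx[1],fx[0],0])
print('nest from base',(A+B)/2+65*fx)
S=(r(232,152,16)+r(457,152,16))/2;print('seat front mid',S,S+45*fx, r(232,152,16),r(457,152,16))
P=r(197,238,50);print('pin',P,P+27.5*fy+32*fx)
"
```

```text
[475.69967064 111.88979909  16.        ] [449.53043928 227.16406906  16.        ] 118.20738550239751 0.22323352312480907
nest from base [526.15983751 183.2039444   16.        ]
seat front mid [485.03787739 174.51173452  16.        ] [529.03041915 183.98043397  16.        ] [490.28180398 151.01999593  16.        ] [479.79395081 198.0034731   16.        ]
pin [505.42535836 150.59460099  50.        ] [530.92251617 184.21222946  50.        ]
```

```bash
python3 -m creep '[[[0.3,-0.06,-0.02],0.01,0.8],[[0.6,-0.06,-0.02],0.01,0.8],[[0.9,-0.06,-0.02],0.01,0.8],[[1,-0.06,-0.02],0.01,0.8],[[1,-0.06,-0.02],0.01,0.8],[[1,-0.06,-0.02],0.01,0.8],[[1,-0.06,-0.02],0.01,0.8]]';  python3 -c "
from h import *
need(527.8,185.4,28,1.783)
im=snap('scene','s10');cv2.imwrite('pics/s10c.png',cv2.resize(im[130:240,190:320],None,fx=5,fy=5,interpolation=cv2.INTER_CUBIC))
im=snap('wrist','w10')"
```

```text
clock: 11.95
eef_pos: [529.9, 185.7, 42.4]
tool_rot: [0.246, 1.568, 0.459]
force: [-1.1, -0.4, -2.7]
width: 39.5
pos [529.9 185.7  42.4] jaw 1.783 F [-1.1 -0.4 -2.7] w 39.5 q7 1.26 t 11.9
NEED shift [ 0.144  0.002 -0.021] spin -0.0
```

View pics/s10c.png

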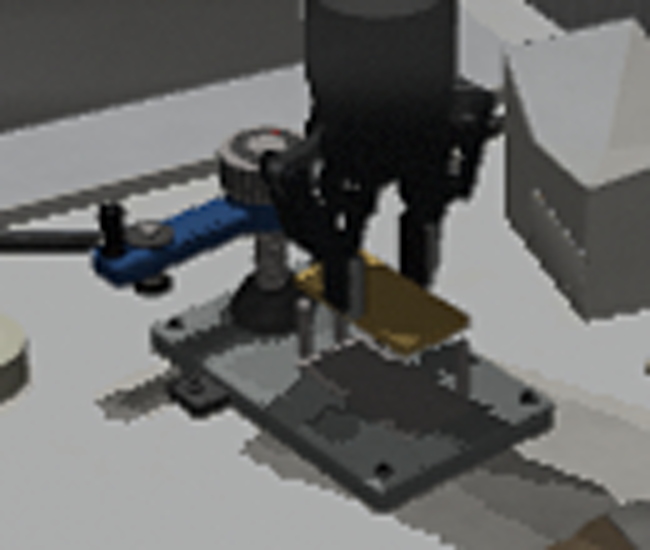

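View pics/w10.png

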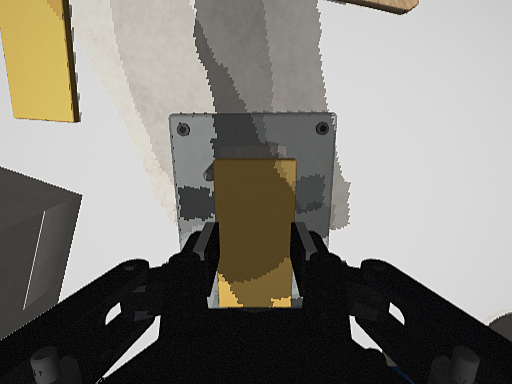

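```bash
python3 -c "
from h import *
im=cv2.imread('pics/w10.png');cv2.imwrite('pics/w10d.png',cv2.resize(im[100:190,160:350],None,fx=4.2,fy=4.2,interpolation=cv2.INTER_CUBIC))
"
```

```text
(no output)
```

View pics/w10d.png

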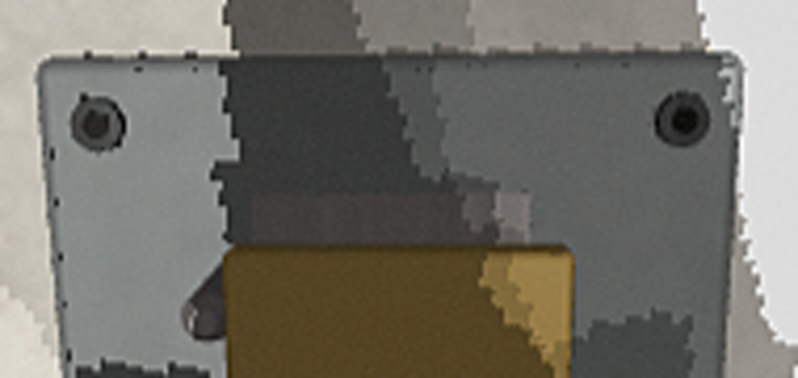

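```bash
python3 -c "
from h import *
p,R,s=tr();print(p)
r=lambda x,y,z: ray('wrist',160+x/4.2-.4,100+y/4.2-.4,z)
A=r(40,60,16);B=r(742,55,16);d=B-A;print(A,B,np.linalg.norm(d),np.arctan2(-d[0],d[1]))
yaw=.215;fx=np.array([np.cos(yaw),np.sin(yaw),0]);fy=np.array([-fx[1],fx[0],0])
print('base',(A+B)/2+65*fx)
S=r(530,193,16);print('seat',S+45*fx-22*fy)
P=r(198,318,50);print('pin',P+27.5*fy+32*fx)
H=(r(97,122,16)+r(682,119,16))/2; print('holes',H, 'plate front mid',(r(225,250,p[2]+31.4)+r(573,248,p[2]+31.4))/2+45*fx)
"
```

```text
[529.65089592 185.23174324  42.33880385]
[475.82560141 112.31453758  16.        ] [450.33220693 226.49468929  16.        ] 116.99153903608898 0.2196704648391705
base [526.58236979 183.27219628  16.        ]
seat [528.60159353 185.57019975  16.        ]
pin [530.58544611 183.43890924  50.        ]
holes [473.15144929 171.31564923  16.        ] plate front mid [529.46219044 185.15703223  73.73880385]
```

```bash
python3 -m creep '[[[0.15,0,-0.015],0,0.8],[[0.3,0,-0.015],0,0.8],[[0.4,0,-0.015],0,0.8],[[0.43,0,-0.015],0,0.8],[[0.45,0,-0.015],0,0.8],[[0.45,0,-0.015],0,0.8]]';  python3 -c "
from h import *
need(528.3,185.2,-7,1.783)"
```

```text
clock: 12.65
eef_pos: [527.5, 184.5, -3.7]
tool_rot: [0.241, 1.57, 0.452]
force: [-0.3, -0.6, -2.3]
width: 40.2
pos [527.5 184.5  -3.7] jaw 1.783 F [-0.3 -0.6 -2.3] w 40.2 q7 1.24 t 12.7
NEED shift [0.033 0.005 0.009] spin -0.001
```

No contact with the pins. Now feel down in 1 mm steps.

```bash
python3 -m creep '[[[0.01,0.005,0.005],0,0.8],[[0.02,0.005,0.005],0,0.8],[[0.02,0.005,0.005],0,0.8]]'; python3 -m creep '[[[0.01,0,0],0,0.8],[[0.01,0,0],0,0.8]]';python3 -m creep '[[[0.01,0,0],0,0.8],[[0.01,0,0],0,0.8]]'
```

```text
clock: 12.95
eef_pos: [527.6, 185.1, -5.9]
tool_rot: [0.44, 1.571, 0.652]
force: [0.7, 0.2, -2.7]
width: 39.9
clock: 13.15
eef_pos: [527.5, 185.0, -7.0]
tool_rot: [2.852, 1.571, 3.064]
force: [0.0, -0.0, -2.5]
width: 39.9
clock: 13.35
eef_pos: [527.6, 185.0, -7.3]
tool_rot: [-0.364, 1.571, -0.153]
force: [-1.4, -0.6, 3.3]
width: 40.0
```

Contact felt at TCP −7.3. Release and lift.

```bash
python3 -m creep '[[[0,0,0],0,0.45],[[0,0,0],0,0.4],[[0,0,0],0,0.38],[[0,0,0],0,0.38],[[0,0,0],0,0.38],[[-0.1,0,0],0,0.38],[[-0.4,0,0],0,0.38],[[-0.8,0,0],0,0.38],[[-1,0,0],0,0.38],[[-1,0,0],0,0.38],[[-1,0,0],0,0.38]]';  python3 -c "
from h import *
need(455.3,14.7,140,1.70)
im=snap('wrist','w11')"
```

```text
clock: 14.45
eef_pos: [527.7, 185.0, 92.6]
tool_rot: [0.123, 1.57, 0.335]
force: [-0.7, -0.2, -0.7]
width: 52.9
pos [527.7 185.   92.6] jaw 1.782 F [-0.7 -0.2 -0.7] w 52.9 q7 1.27 t 14.4
NEED shift [-0.475 -1.513 -1.065] spin 0.105
```

View pics/w11.png

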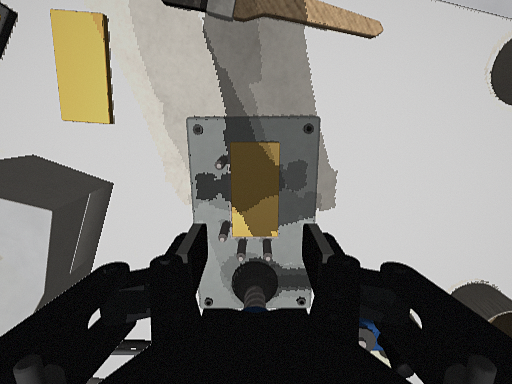

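```bash
python3 -c "
from h import *
im=cv2.imread('pics/w11.png');cv2.imwrite('pics/w11d.png',cv2.resize(im[130:270,195:310],None,fx=5,fy=4.25,interpolation=cv2.INTER_CUBIC))
"
```

```text
(no output)
```

View pics/w11d.png

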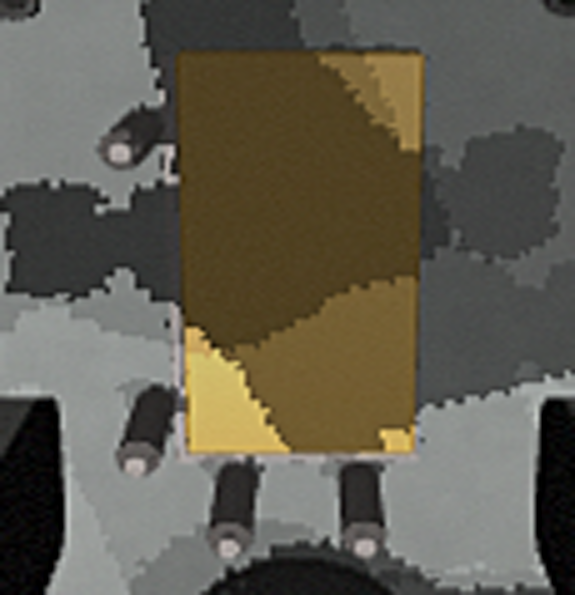

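```bash
cat > n.py <<'E'
from h import *
p,R,s=tr();print(p)
r=lambda x,y,z: ray('wrist',195+x/5-.4,130+y/4.25-.4,z)
W=np.array([r(180,52,24),r(422,52,24),r(416,453,24),r(188,453,24)]);print('plate',W.mean(0),np.linalg.norm(W[0]-W[1]),np.linalg.norm(W[0]-W[3]));d=W[3]-W[0]+W[2]-W[1];print(np.arctan2(d[1],d[0]))
P=[r(118,152,50),r(137,461,50),r(229,547,50),r(364,547,50)]
d=P[1]-P[0];print('yaw',np.arctan2(d[1],d[0]),np.linalg.norm(d));d=P[3]-P[2];print(np.arctan2(-d[0],d[1]),np.linalg.norm(d))
yaw=.213;fx=np.array([np.cos(yaw),np.sin(yaw),0]);fy=np.array([-fx[1],fx[0],0])
m1=(P[0]+P[1])/2+27.5*fy; m2=(P[2]+P[3])/2-50.5*fx
nest=m2+0*fx; print(m1,m2, 'plate in fixture rel m2',(W.mean(0)-m2)@fx,(W.mean(0)-m1)@fy,(W.mean(0)-m1)@fx,(W.mean(0)-m2)@fy)
E
python3 n.py
```

```text
[527.02091941 184.71399507  91.71814718]
plate [526.42144996 184.81477841  24.        ] 42.12213838441585 89.1121432355512
0.2152023925055799
yaw 0.22979855475936195 62.7181608290327
0.21267271990485195 23.52892422707847
[529.55567631 184.32984216  50.        ] [529.54424074 184.55847343  50.        ] plate in fixture rel m2 -2.998038158517885 1.136530911015576 -2.9608842320481337 0.9106490486036327
```

```bash
python3 -m creep '[[[-0.3,-0.2,-0.1],0,0.3],[[-0.5,-0.5,-0.4],0.1,0.3],[[-0.5,-0.9,-0.7],0.1,0.3],[[-0.5,-1,-0.7],0.1,0.3],[[-0.5,-1,-0.7],0.1,0.3]]';  python3 -c "
from h import *
need(455.3,14.7,100,1.70)
im=snap('wrist','w12')
print([proj('wrist',q).round(0) for q in ([495.5, 41.3,8], [502.6, -.1,8], [415,-11.5,8], [408.2,29.2,8])])"
```

```text
clock: 15.0
eef_pos: [479.3, 70.0, 141.2]
tool_rot: [-2.694, 1.568, -2.565]
force: [-0.5, -0.1, 0.2]
width: 59.7
pos [479.3  70.  141.2] jaw 1.7 F [-0.5 -0.1  0.2] w 59.7 q7 1.39 t 15.0
NEED shift [ 0.413 -0.517 -0.309] spin -0.0
[array([226., 186.]), array([190., 187.]), array([185., 108.]), array([224., 106.])]
```

View pics/w12.png

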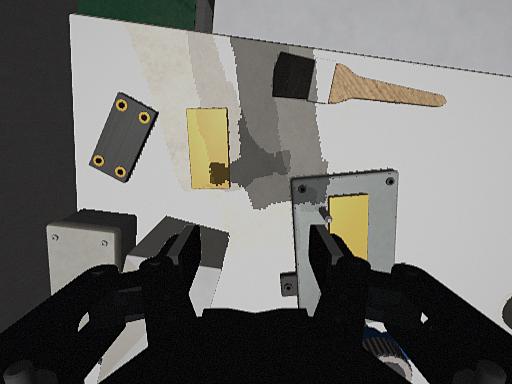

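```bash
python3 -c "
from h import *
im=snap('wrist','w13');cv2.imwrite('pics/w13d.png',cv2.resize(im[95:200,80:250],None,fx=4.5,fy=4.5,interpolation=cv2.INTER_CUBIC))
p,R,s=tr();print(p)"
```

```text
[480.31419116  73.43345916 141.29340953]
```

View pics/w13d.png

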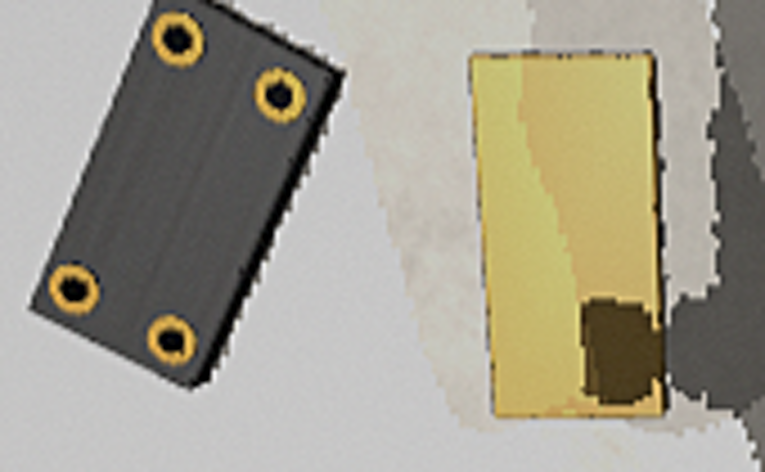

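```bash
python3 -c "
from h import *
p,R,s=tr();print(p)
r=lambda x,y,z: ray('wrist',80+x/4.5-.4,95+y/4.5-.4,z)
W=np.array([r(471,56,8),r(652,54,8),r(662,413,8),r(494,415,8)]);d=W[3]-W[0]+W[2]-W[1];print('b',W.mean(0),np.arctan2(d[1],d[0]),d/2)
W=np.array([r(178,40,10),r(280,97,10),r(172,341,10),r(74,290,10)]);d=W[3]-W[0]+W[2]-W[1];print('T',W.mean(0),np.arctan2(d[1],d[0]))
need(456,14.7,40,1.70)
"
```

```text
[480.31419116  73.43345916 141.29340953]
b [455.57107286  15.81531426   8.        ] 0.13476950171141408 [87.58878702 11.87628668  0.        ]
T [457.10501465 -80.30749827  10.        ] -0.3800629422993874
pos [480.3  73.4 141.3] jaw 1.704 F [ 0.1  0.1 -0.4] w 60.0 q7 1.39 t 15.1
NEED shift [ 1.013 -0.551 -0.319] spin 0.006
```

```bash
python3 -m creep '[[[0.3,-0.3,-0.16],0,0.36],[[0.5,-0.55,-0.32],0,0.36],[[0.8,-0.55,-0.32],0,0.36],[[1,-0.55,-0.32],0,0.36],[[1,-0.55,-0.32],0,0.36],[[1,-0.55,-0.32],0,0.36]]';  python3 -c "
from h import *
need(455.5,15.3,0,1.704)"
```

```text
clock: 15.7
eef_pos: [455.9, 15.3, 41.6]
tool_rot: [2.395, 1.57, 2.53]
force: [-0.1, -0.0, 0.0]
width: 54.7
pos [455.9  15.3  41.6] jaw 1.706 F [-0.1 -0.   0. ] w 54.7 q7 1.45 t 15.7
NEED shift [ 0.416  0.001 -0.004] spin 0.003
```

```bash
python3 -m creep '[[[0.3,0,0],0,0.38],[[0.5,0,0],0,0.38],[[0.6,0,0],0,0.38],[[0.64,0,0],0,0.38],[[0.64,0,0],0,0.38],[[0.64,0,0],0,0.38]]'; python3 -c "
from h import *
im=snap('wrist','w14')
need(455.5,15.3,0,1.704)"
```

```text
clock: 16.3
eef_pos: [456.6, 14.1, -21.2]
tool_rot: [-0.066, 1.569, 0.068]
force: [0.1, -0.9, 1.0]
width: 53.0
pos [456.7  14.  -21.1] jaw 1.704 F [ 0.7  0.1 -0.1] w 53.2 q7 0.85 t 16.4
NEED shift [-0.211  0.014 -0.01 ] spin 0.0
```

View pics/w14.png

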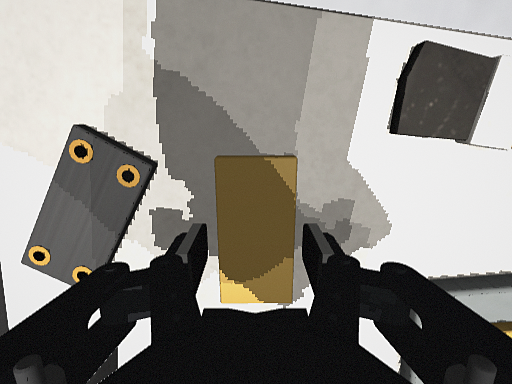

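```bash
python3 -m creep '[[[0.01,0.012,-0.01],0,0.38],[[0.02,0.012,-0.01],0,0.45],[[0.02,0.012,-0.01],0,0.8],[[0.02,0.012,-0.01],0,0.8],[[0.02,0.012,-0.01],0,0.8],[[0.02,0.012,-0.01],0,0.8],[[0.02,0.012,-0.01],0,0.8],[[0.02,0.012,-0.01],0,0.8]]';python3 -m creep '[[[-0.02,0,0],0,0.8],[[-0.1,0,0],0,0.8],[[-0.2,0,0],0,0.8],[[-0.4,0,0],0,0.8],[[-0.4,0,0],0,0.8]]'; python3 -c "
from h import *
im=snap('wrist','w15')
need(529,185.3,100,1.783)"
```

```text
clock: 17.15
eef_pos: [454.8, 15.0, -23.1]
tool_rot: [-0.413, 1.57, -0.279]
force: [-1.7, -0.2, 10.7]
width: 39.7
clock: 17.65
eef_pos: [455.7, 15.0, 17.6]
tool_rot: [0.146, 1.568, 0.279]
force: [1.2, -0.1, -3.1]
width: 38.9
pos [455.4  14.7  16.7] jaw 1.703 F [ 0.8 -0.9 -2.2] w 38.9 q7 0.87 t 17.7
NEED shift [-0.83   1.594  0.957] spin -0.102
```

View pics/w15.png

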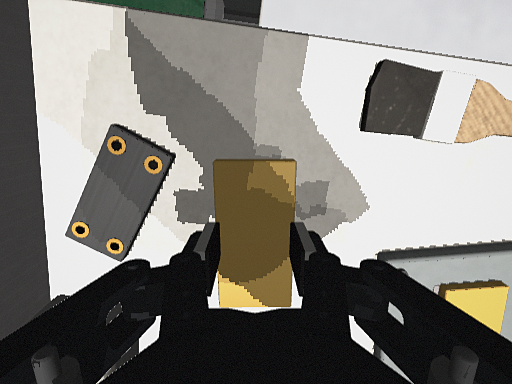

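The second blank is held, at the same place in the jaws (rows 159–306) as the first.

```bash
python3 -m creep '[[[-0.4,0,0],0,0.8],[[-0.8,0.2,0.1],0,0.8],[[-0.9,0.6,0.4],-0.05,0.8],[[-0.9,1,0.6],-0.1,0.8],[[-0.9,1,0.6],-0.1,0.8],[[-0.9,1,0.6],-0.1,0.8]]'; python3 -c "
from h import *
need(529,185.3,100,1.783)"
```

```text
clock: 18.3
eef_pos: [500.0, 122.7, 105.0]
tool_rot: [-3.113, 1.569, -2.899]
force: [-0.7, -0.9, -3.3]
width: 39.0
pos [500.  122.7 105. ] jaw 1.785 F [-0.7 -0.9 -3.3] w 39.0 q7 0.95 t 18.3
NEED shift [0.049 0.55  0.417] spin 0.002
```

```bash
python3 -m creep '[[[0,0.3,0.2],0,0.8],[[0,0.53,0.41],0,0.8],[[0.2,0.53,0.41],0,0.8],[[0.4,0.53,0.41],0,0.8],[[0.5,0.53,0.41],0,0.8],[[0.5,0.53,0.41],0,0.8],[[0.5,0.53,0.41],0,0.8]]'; python3 -c "
from h import *
im=snap('wrist','w16')
need(529,185.3,32,1.783)"
```

```text
clock: 19.0
eef_pos: [529.6, 181.6, 56.0]
tool_rot: [-2.609, 1.57, -2.398]
force: [0.1, -0.1, -1.5]
width: 38.7
pos [530.1 182.   56.5] jaw 1.782 F [-0.2  0.9 -1.7] w 39.6 q7 0.84 t 19.1
NEED shift [ 0.245  0.034 -0.004] spin -0.001
```

View pics/w16.png

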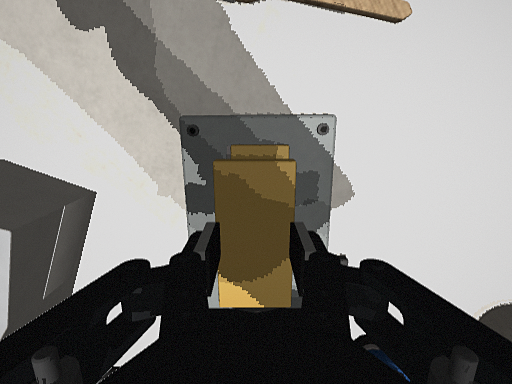

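```bash
python3 -m creep '[[[0.02,0.034,0],0,0.8],[[0.2,0.034,0],0,0.8],[[0.35,0.034,0],0,0.8],[[0.45,0.034,0],0,0.8],[[0.5,0.034,0],0,0.8],[[0.5,0.034,0],0,0.8],[[0.5,0.034,0],0,0.8]]'; python3 -c "
from h import *
need(529,185.3,0,1.783)"
```

```text
clock: 19.75
eef_pos: [529.2, 185.9, 6.2]
tool_rot: [0.554, 1.57, 0.766]
force: [0.0, -0.4, -2.1]
width: 39.0
pos [529.2 185.9   6.2] jaw 1.783 F [ 0.  -0.4 -2.1] w 39.0 q7 0.78 t 19.8
NEED shift [ 0.062 -0.006 -0.003] spin -0.0
```

```bash
python3 -m creep '[[[0.02,-0.005,0],0,0.8],[[0.04,-0.005,0],0,0.8],[[0.04,-0.005,0],0,0.8]]'; python3 -m creep '[[[0.01,0,0],0,0.8],[[0.01,0,0],0,0.8]]';python3 -m creep '[[[0.01,0,0],0,0.8],[[0.01,0,0],0,0.8]]'
```

```text
clock: 20.05
eef_pos: [529.1, 185.0, 2.0]
tool_rot: [-1.675, 1.571, -1.464]
force: [0.7, -0.1, -3.0]
width: 38.9
clock: 20.25
eef_pos: [529.2, 185.2, 1.3]
tool_rot: [-0.284, 1.57, -0.072]
force: [-0.4, -0.7, -0.3]
width: 38.6
clock: 20.45
eef_pos: [529.3, 185.2, 1.1]
tool_rot: [-0.685, 1.57, -0.473]
force: [-2.8, -1.3, 9.6]
width: 39.0
```

Contact at TCP 1.1, as expected for a stack one blank thick. Release, lift and check.

```bash
python3 -m creep '[[[-0.005,0,0],0,0.45],[[-0.005,0,0],0,0.4],[[-0.005,0,0],0,0.38],[[-0.005,0,0],0,0.38],[[-0.005,0,0],0,0.38],[[-0.1,0,0],0,0.38],[[-0.4,0,0],0,0.38],[[-0.8,0,0],0,0.38],[[-0.9,0,0],0,0.38],[[-0.9,0,0],0,0.38],[[-0.9,0,0],0,0.38]]';  python3 -c "
from h import *
im=snap('wrist','w17');cv2.imwrite('pics/w17d.png',cv2.resize(im[130:270,195:310],None,fx=5,fy=4.25,interpolation=cv2.INTER_CUBIC))
need(457,-80,130,1.191)"
```

```text
clock: 21.55
eef_pos: [528.7, 184.6, 89.6]
tool_rot: [-2.454, 1.57, -2.242]
force: [-0.9, -0.2, -0.6]
width: 52.7
pos [528.3 184.4  89. ] jaw 1.782 F [-0.2  0.6 -0.3] w 52.8 q7 0.87 t 21.6
NEED shift [-0.406 -2.436 -1.253] spin 0.753
```

View pics/w17d.png

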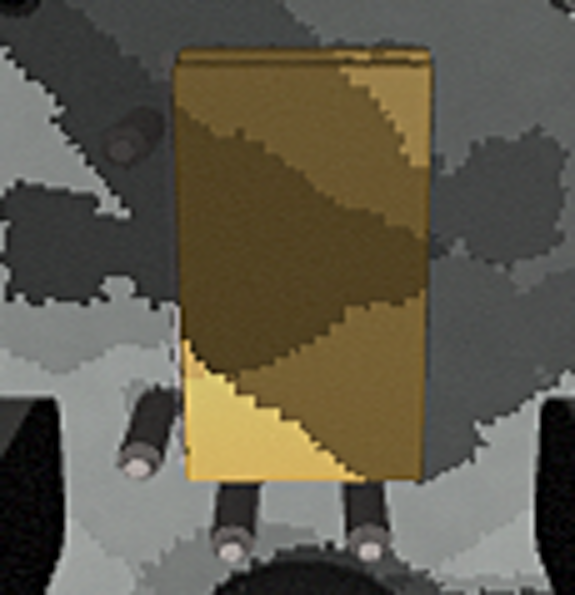

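View pics/w17.png

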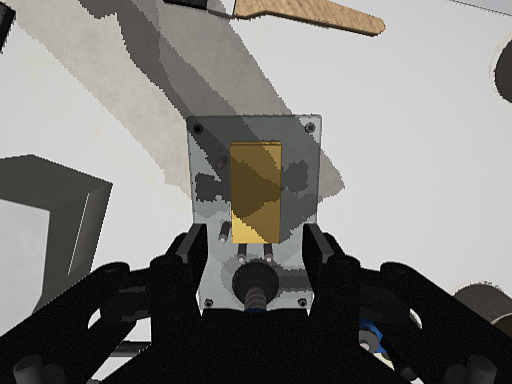

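```bash
python3 -m creep '[[[-0.2,-0.3,-0.15],0.1,0.35],[[-0.4,-0.8,-0.4],0.2,0.35],[[-0.4,-1,-0.5],0.38,0.35],[[-0.4,-1,-0.5],0.38,0.35],[[-0.4,-1,-0.5],0.38,0.35]]';  python3 -c "
from h import *
need(457,-80,130,1.191)"
```

```text
clock: 22.1
eef_pos: [500.6, 76.2, 129.1]
tool_rot: [-2.909, 1.569, -2.996]
force: [0.9, 1.2, 0.4]
width: 55.3
pos [500.6  76.2 129.1] jaw 1.484 F [0.9 1.2 0.4] w 55.3 q7 0.82 t 22.1
NEED shift [-0.008 -1.594 -0.299] spin 0.373
```

```bash
python3 -m creep '[[[0,-0.4,-0.1],0.1,0.35],[[0,-0.8,-0.2],0.2,0.35],[[0,-1,-0.25],0.37,0.35],[[0,-1,-0.25],0.37,0.35],[[0,-1,-0.25],0.37,0.35]]';  python3 -c "
from h import *
need(457,-80,130,1.191)"
```

```text
clock: 22.6
eef_pos: [468.2, -18.9, 129.6]
tool_rot: [1.941, 1.569, 1.567]
force: [-0.3, -0.5, -0.3]
width: 55.6
pos [468.2 -18.9 129.6] jaw 1.197 F [-0.3 -0.5 -0.3] w 55.6 q7 0.76 t 22.6
NEED shift [-0.005 -0.609  0.119] spin 0.008
```

```bash
python3 -m creep '[[[0,-0.4,0.06],0.01,0.35],[[0.2,-0.6,0.12],0.01,0.35],[[0.5,-0.6,0.12],0.01,0.35],[[0.6,-0.6,0.12],0.01,0.35],[[0.6,-0.6,0.12],0.01,0.35],[[0.6,-0.6,0.12],0.01,0.35]]';  python3 -c "
from h import *
im=snap('wrist','w18');
need(457,-80.3,0,1.191)"
```

```text
clock: 23.2
eef_pos: [457.6, -78.9, 70.3]
tool_rot: [1.39, 1.57, 1.008]
force: [-0.1, 0.6, 0.0]
width: 55.5
pos [457.8 -79.3  70.7] jaw 1.188 F [ 0.3 -0.5 -0.4] w 55.6 q7 0.79 t 23.2
NEED shift [ 0.707 -0.013 -0.005] spin -0.003
```

View pics/w18.png

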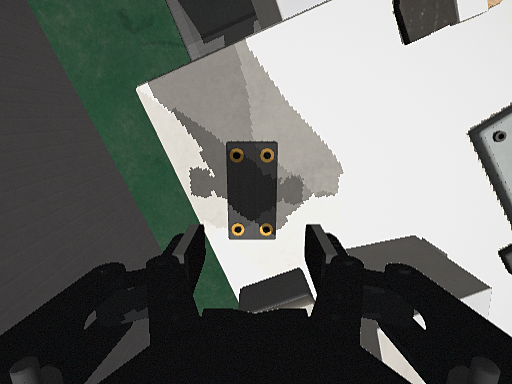

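```bash
python3 -c "
from h import *
p,R,s=tr()
for u,v in ((240,290),(303,268),(357,248),(415,236),(311,300)):
  for z in (0,40,80): print(u,v,z,((ray('wrist',u,v,z)-p)@R)[1:].round(0))
"; python3 -c "
from h import *
im=cv2.imread('pics/scene0.png');cv2.imwrite('pics/box.png',cv2.resize(im[120:220,270:390],None,fx=5,fy=5,interpolation=cv2.INTER_CUBIC))"
```

```text
240 290 0 [-15. 106.]
240 290 40 [-13.  77.]
240 290 80 [-10.  49.]
303 268 0 [48. 80.]
303 268 40 [40. 56.]
303 268 80 [32. 32.]
357 248 0 [100.  58.]
357 248 40 [84. 38.]
357 248 80 [67. 17.]
415 236 0 [155.  45.]
415 236 40 [129.  27.]
415 236 80 [104.   9.]
311 300 0 [ 58. 118.]
311 300 40 [49. 87.]
311 300 80 [39. 57.]
```

View pics/box.png

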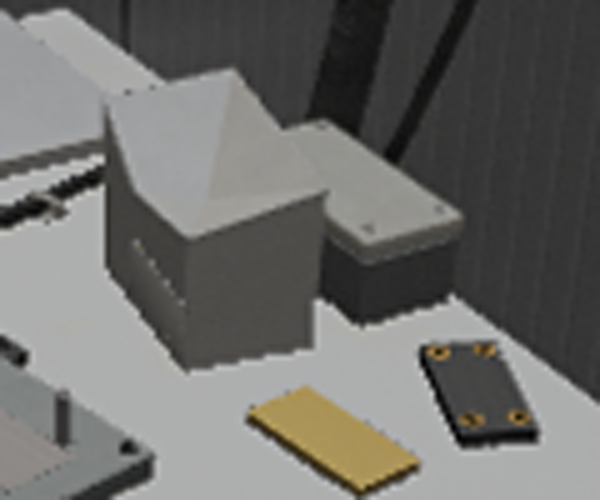

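```bash
python3 -c "
from h import *
p,R,s=tr()
im=cv2.imread('pics/top0.png');cv2.imwrite('pics/box2.png',cv2.resize(im[110:210,300:400],None,fx=6,fy=6,interpolation=cv2.INTER_CUBIC))
for u,v in ((361,188),(388,188)): 
  for z in (0,50): X=ray('top',u,v,z);print(X,((X-p)@R)[1:].round(0))
"
```

```text
[550.41189105 -77.93864745   0.        ] [36. 85.]
[538.42009012 -66.10653955  50.        ] [42. 70.]
[ 552.9066011  -145.71538894    0.        ] [-26. 113.]
[ 540.80091447 -130.78921321   50.        ] [-17.  96.]
```

View pics/box2.png

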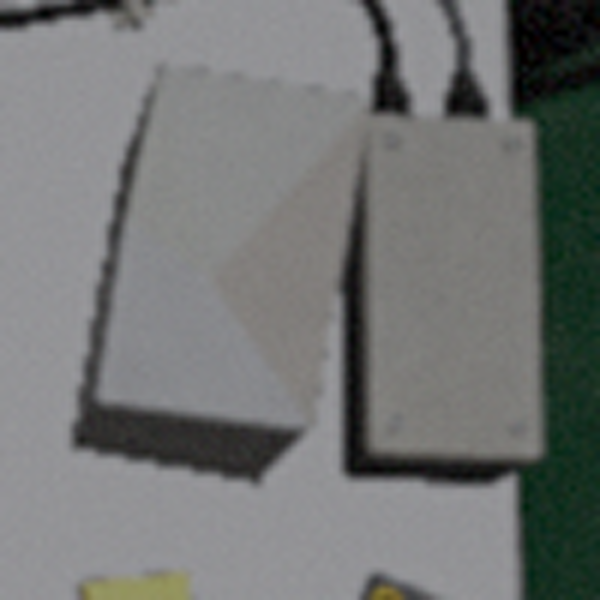

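```bash
python3 -m creep '[[[0.3,-0.013,0],0,0.38],[[0.5,-0.013,0],0,0.38],[[0.7,-0.013,0],0,0.38],[[0.85,-0.013,0],0,0.38],[[0.92,-0.013,0],0,0.38],[[0.92,-0.013,0],0,0.38],[[0.92,-0.013,0],0,0.38]]'; python3 -c "
from h import *
im=snap('wrist','w19');cv2.imwrite('pics/w19d.png',cv2.resize(im[140:320,190:320],None,fx=4,fy=4))
need(457,-80.3,-22,1.191)"
```

```text
clock: 23.95
eef_pos: [457.2, -81.6, -21.2]
tool_rot: [0.488, 1.569, 0.104]
force: [0.3, 0.8, 0.7]
width: 53.0
pos [457.2 -81.8 -21.1] jaw 1.186 F [-0.2 -0.3  0. ] w 52.7 q7 0.61 t 24.0
NEED shift [ 0.009  0.013 -0.007] spin -0.006
```

View pics/w19d.png

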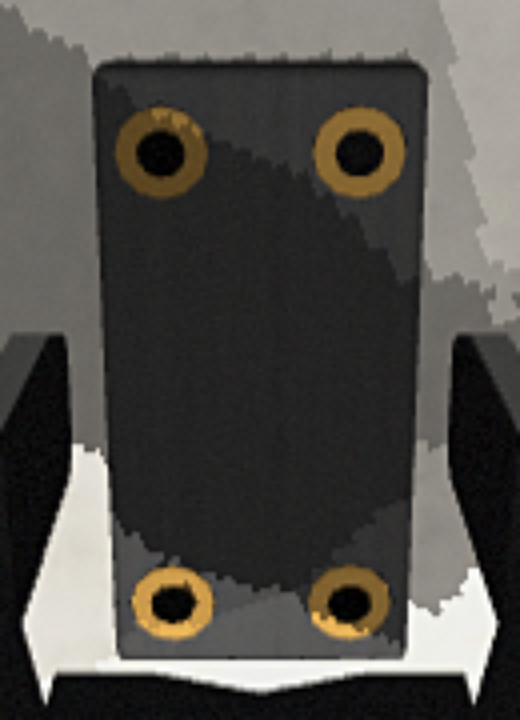

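```bash
python3 -m creep '[[[0.01,0,-0.015],-0.005,0.38],[[0.015,0,-0.015],-0.005,0.45],[[0.015,0,-0.015],-0.005,0.8],[[0.015,0,-0.015],-0.005,0.8],[[0.015,0,-0.015],-0.005,0.8],[[0.015,0,-0.015],-0.005,0.8],[[0.015,0,-0.015],-0.005,0.8],[[0.015,0,-0.015],-0.005,0.8]]';python3 -m creep '[[[-0.02,0,0],0,0.8],[[-0.1,0,0],0,0.8],[[-0.2,0,0],0,0.8],[[-0.4,0,0],0,0.8],[[-0.4,0,0],0,0.8],[[-0.4,0,0],0,0.8]]'; python3 -c "
from h import *
im=snap('wrist','w20');cv2.imwrite('pics/w20d.png',cv2.resize(im[140:320,190:320],None,fx=4,fy=4))
need(529,185.3,100,1.783)"
```

```text
clock: 24.8
eef_pos: [455.1, -81.3, -22.6]
tool_rot: [0.143, 1.57, -0.238]
force: [-2.5, 1.1, 9.9]
width: 40.9
clock: 25.4
eef_pos: [455.2, -81.7, 16.8]
tool_rot: [0.42, 1.57, 0.038]
force: [-0.7, 0.2, -4.4]
width: 40.8
pos [454.7 -81.7  16.4] jaw 1.189 F [-0.8  0.1 -4. ] w 40.5 q7 0.63 t 25.4
NEED shift [-0.836  2.755 -0.305] spin -0.756
```

View pics/w20d.png

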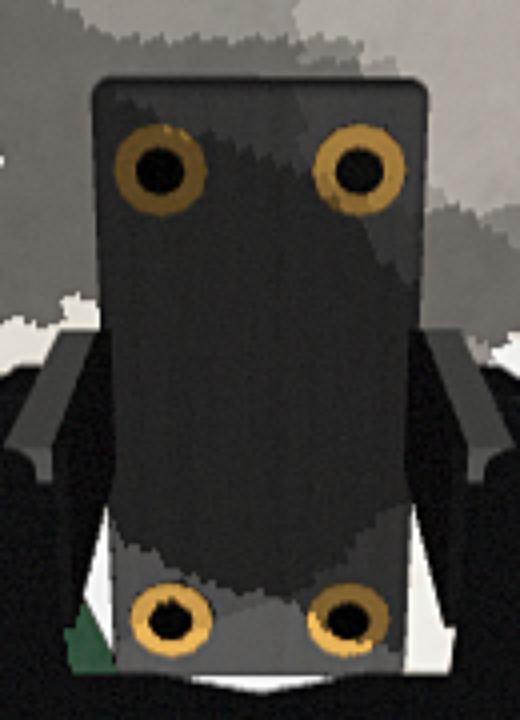

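The template is held centrally, with the front edge at crop row 87 and the bushes visible. Carry it to the nest.

```bash
python3 -m creep '[[[-0.4,0,-0.05],0,0.8],[[-0.8,0.2,-0.1],-0.1,0.8],[[-0.9,0.6,-0.1],-0.2,0.8],[[-0.9,1,-0.11],-0.38,0.8],[[-0.9,1,-0.11],-0.38,0.8],[[-0.9,1,-0.11],-0.38,0.8]]'; python3 -c "
from h import *
need(528,185.3,105,1.783)"
```

```text
clock: 26.05
eef_pos: [481.1, 16.3, 105.7]
tool_rot: [-3.083, 1.569, 3.119]
force: [-0.8, -0.8, -3.6]
width: 40.4
pos [481.1  16.3 105.7] jaw 1.49 F [-0.8 -0.8 -3.6] w 40.4 q7 0.82 t 26.1
NEED shift [0.006 1.722 0.331] spin -0.373
```

```bash
python3 -m creep '[[[0,0.4,0.08],-0.1,0.8],[[0,0.8,0.16],-0.25,0.8],[[0,1,0.2],-0.37,0.8],[[0,1,0.2],-0.37,0.8],[[0,1,0.2],-0.37,0.8],[[0,1,0.2],-0.37,0.8]]'; python3 -c "
from h import *
need(528,185.3,60,1.783)"
```

```text
clock: 26.65
eef_pos: [509.1, 110.9, 105.6]
tool_rot: [-2.522, 1.567, -2.317]
force: [0.4, -0.5, -3.7]
width: 40.7
pos [509.1 110.9 105.6] jaw 1.775 F [ 0.4 -0.5 -3.7] w 40.7 q7 0.9 t 26.6
NEED shift [0.454 0.691 0.338] spin -0.01
```

```bash
python3 -m creep '[[[0,0.3,0.15],-0.01,0.8],[[0,0.6,0.3],-0.01,0.8],[[0.1,0.68,0.34],-0.01,0.8],[[0.35,0.68,0.34],-0.01,0.8],[[0.5,0.68,0.34],-0.01,0.8],[[0.5,0.68,0.34],-0.01,0.8],[[0.5,0.68,0.34],-0.01,0.8]]'; python3 -c "
from h import *
im=snap('wrist','w21')
need(528,185.3,14,1.783)"
```

```text
clock: 27.35
eef_pos: [529.1, 185.9, 56.3]
tool_rot: [-2.594, 1.57, -2.38]
force: [0.0, 0.2, -3.5]
width: 40.8
pos [529.6 186.5  56.9] jaw 1.785 F [ 0.2 -0.4 -3.1] w 40.6 q7 0.77 t 27.4
NEED shift [ 0.429 -0.008 -0.019] spin 0.003
```

View pics/w21.png

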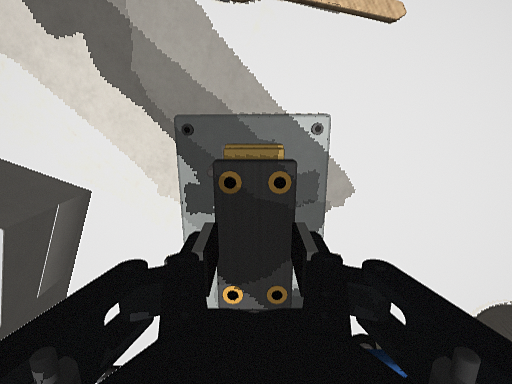

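```bash
python3 -m creep '[[[0.1,-0.008,-0.015],0,0.8],[[0.25,-0.008,-0.015],0,0.8],[[0.35,-0.008,-0.015],0,0.8],[[0.42,-0.008,-0.015],0,0.8],[[0.43,-0.008,-0.015],0,0.8],[[0.43,-0.008,-0.015],0,0.8]]'; python3 -c "
from h import *
need(528,185.3,10,1.783)"
```

```text
clock: 28.0
eef_pos: [527.8, 186.1, 13.2]
tool_rot: [2.902, 1.57, 3.118]
force: [0.6, -0.0, -2.2]
width: 41.0
pos [527.8 186.1  13.2] jaw 1.787 F [ 0.6 -0.  -2.2] w 41.0 q7 0.72 t 28.0
NEED shift [ 0.032 -0.009  0.   ] spin 0.005
```

```bash
python3 -m creep '[[[0.01,-0.009,0],0,0.8],[[0.02,-0.009,0],0,0.8],[[0.02,-0.009,0],0,0.8]]'; python3 -m creep '[[[0.01,0,0],0,0.8],[[0.01,0,0],0,0.8]]';python3 -m creep '[[[0.01,0,0],0,0.8],[[0.01,0,0],0,0.8]]'
```

```text
clock: 28.3
eef_pos: [528.3, 185.0, 11.7]
tool_rot: [-0.106, 1.57, 0.109]
force: [0.8, -1.1, -3.5]
width: 40.8
clock: 28.5
eef_pos: [528.2, 185.1, 10.5]
tool_rot: [-0.264, 1.571, -0.048]
force: [-0.1, 0.6, -2.9]
width: 40.8
clock: 28.7
eef_pos: [528.3, 185.1, 9.6]
tool_rot: [-0.013, 1.571, 0.203]
force: [0.3, 0.2, -2.1]
width: 40.4
```

```bash
python3 -m creep '[[[0.01,0,0],0,0.8],[[0.01,0,0],0,0.8]]'
```

```text
clock: 28.9
eef_pos: [528.3, 185.2, 9.5]
tool_rot: [-0.667, 1.57, -0.451]
force: [-2.0, -2.3, 6.4]
width: 40.7
```

Contact at TCP 9.5, as expected. Release and lift.

```bash
python3 -m creep '[[[-0.005,0,0],0,0.45],[[-0.005,0,0],0,0.4],[[-0.005,0,0],0,0.38],[[-0.005,0,0],0,0.38],[[-0.005,0,0],0,0.38],[[-0.1,0,0],0,0.38],[[-0.4,0,0],0,0.38],[[-0.8,0,0],0,0.38],[[-1,0,0],0,0.38],[[-1,0,0],0,0.38],[[-1,0,0],0,0.38]]';  python3 -c "
from h import *
im=snap('wrist','w22');cv2.imwrite('pics/w22d.png',cv2.resize(im[130:270,195:310],None,fx=5,fy=4.25,interpolation=cv2.INTER_CUBIC))
im=snap('top','t22');cv2.imwrite('pics/t22d.png',cv2.resize(im[120:245,165:295],None,fx=4.6,fy=4.6,interpolation=cv2.INTER_CUBIC))
need(528,185,200,1.783)"
```

```text
clock: 30.0
eef_pos: [528.3, 184.7, 108.9]
tool_rot: [-0.489, 1.57, -0.274]
force: [-0.4, 0.2, -0.6]
width: 53.0
pos [527.4 184.4 107.6] jaw 1.786 F [ 0.1  0.5 -1.8] w 53.0 q7 0.83 t 30.1
NEED shift [-0.924  0.004  0.005] spin 0.004
```

View pics/w22d.png

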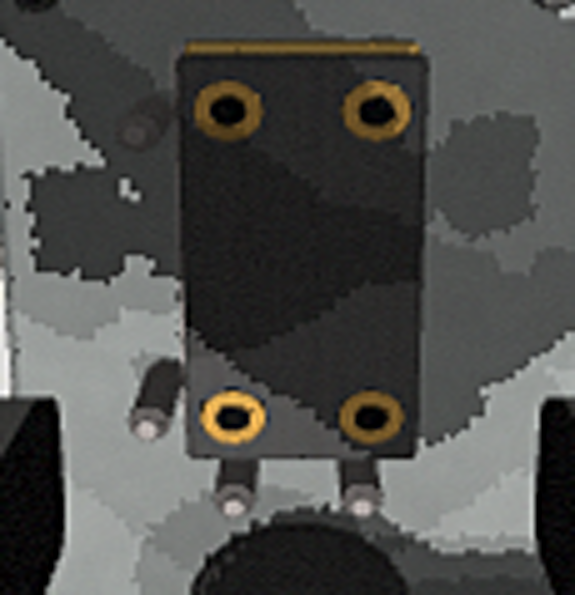

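View pics/w22.png

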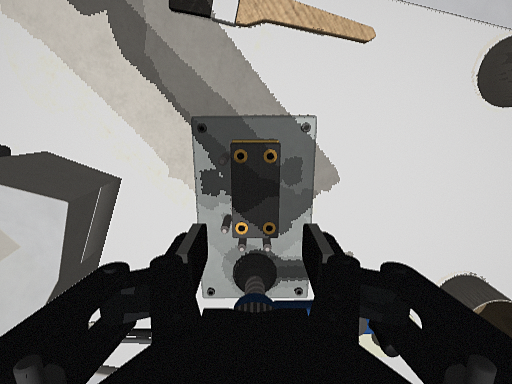

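```bash
python3 -c "
from h import *
r=lambda x,y,z: ray('wrist',195+x/5-.4,130+y/4.25-.4,z)
W=np.array([r(180,58,42),r(425,58,42),r(413,457,42),r(190,457,42)]);d=W[3]-W[0]+W[2]-W[1];T=W.mean(0);print('T',T,np.arctan2(d[1],d[0]))
P=[r(147,430,50),r(233,507,50),r(362,507,50)]
yaw=.213;fx=np.array([np.cos(yaw),np.sin(yaw),0]);fy=np.array([-fx[1],fx[0],0])
m2=(P[1]+P[2])/2-50.5*fx;m1=P[0]-32*fx+27.5*fy
print(m1,m2,(T-m2)@fx,(T-m1)@fx,(T-m1)@fy,(T-m2)@fy)
"
```

```text
T [527.27665995 184.68586423  42.        ] 0.2150829842288406
[529.50793768 184.58167683  50.        ] [529.04606631 184.42725192  50.        ] -1.6747509397079792 -2.158828895861836 0.5735094916168695 0.626808177181314
```

Template placed about 2 mm from centre and square. Now the clamp post: raise, turn and move over it.

```bash
python3 -m creep '[[[-0.4,0,0],0,0.4],[[-0.7,0,0],0.15,0.4],[[-0.8,0.2,0.1],0.3,0.4],[[-0.8,0.5,0.3],0.5,0.4],[[-0.8,0.8,0.4],0.7,0.4],[[-0.8,0.9,0.4],0.9,0.4],[[-0.8,0.9,0.4],1,0.4],[[-0.8,0.9,0.4],1,0.4],[[-0.8,0.9,0.4],1,0.4]]';  python3 -c "
from h import *
need(600.1,304.2,180,.217)"
```

```text
clock: 31.0
eef_pos: [547.5, 281.0, 187.4]
tool_rot: [-1.851, 1.569, -2.418]
force: [0.6, -1.1, 1.0]
width: 50.8
pos [547.5 281.  187.4] jaw 1.004 F [ 0.6 -1.1  1. ] w 50.8 q7 0.16 t 31.0
NEED shift [0.073 0.478 0.318] spin 1.001
```

```bash
python3 -m creep '[[[0,0.2,0.1],0.15,0.45],[[0,0.4,0.2],0.3,0.45],[[0,0.48,0.32],0.5,0.45],[[0,0.48,0.32],0.7,0.45],[[0,0.48,0.32],0.9,0.45],[[0,0.48,0.32],1,0.45],[[0,0.48,0.32],1,0.45],[[0,0.48,0.32],1,0.45]]';  python3 -c "
from h import *
c=cams.get_calibration('wrist')
need(600.1,304.2,130,.217)
print('cam',-np.array(c['R']).T@c['t']); im=snap('wrist','w23')
print([proj('wrist',q,c).round() for q in ((600.6,302,97),(600.6,302,123),(622,204.6,121))])"
```

```text
clock: 31.8
eef_pos: [600.8, 304.2, 188.1]
tool_rot: [-1.179, 1.57, -2.531]
force: [-0.1, 0.0, -0.1]
width: 47.1
pos [600.8 304.2 188.1] jaw 0.219 F [-0.1  0.  -0.1] w 47.1 q7 -0.47 t 31.8
NEED shift [ 0.581 -0.006 -0.002] spin 0.002
cam [586.25812221 368.08302198 359.31465854]
[array([254., 187.]), array([254., 194.]), array([254., 288.])]
```

View pics/w23.png

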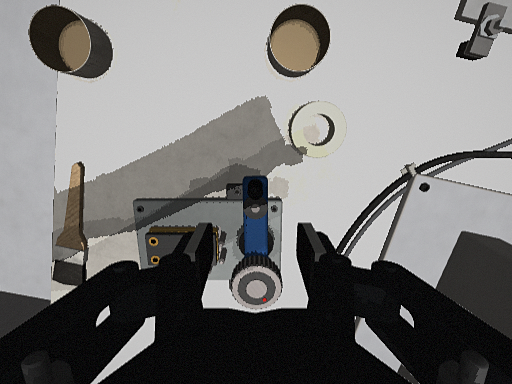

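```bash
python3 -c "
from h import *
im=cv2.imread('pics/w23.png');cv2.imwrite('pics/w23d.png',cv2.resize(im[160:310,215:300],None,fx=6,fy=4,interpolation=cv2.INTER_CUBIC))
r=lambda x,y,z: ray('wrist',215+x/6-.4,160+y/4-.4,z)
"
```

View pics/w23d.png

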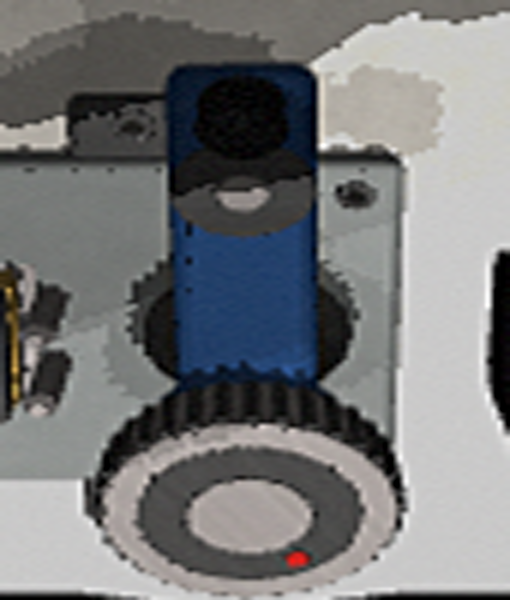

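```bash
python3 -m creep '[[[0.3,0,0],0,0.45],[[0.6,0,0],0,0.45],[[0.8,0,0],0,0.45],[[0.95,0,0],0,0.45],[[1,0,0],0,0.45],[[1,0,0],0,0.45],[[1,0,0],0,0.45]]';  python3 -c "
from h import *
im=snap('wrist','w24');im=snap('scene','s24');cv2.imwrite('pics/s24d.png',cv2.resize(im[120:240,180:310],None,fx=5,fy=5,interpolation=cv2.INTER_CUBIC))
need(600.1,304.2,80,.217)"
```

```text
clock: 32.55
eef_pos: [601.5, 305.2, 89.5]
tool_rot: [1.976, 1.569, 0.621]
force: [-0.1, 1.0, -0.1]
width: 46.7
pos [601.6 305.3  89.8] jaw 0.216 F [-0.3  0.2  0.1] w 47.0 q7 -0.51 t 32.6
NEED shift [ 0.098 -0.017  0.007] spin -0.001
```

View pics/w24.png

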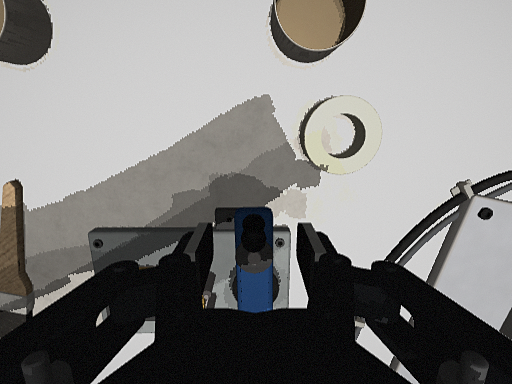

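View pics/s24d.png

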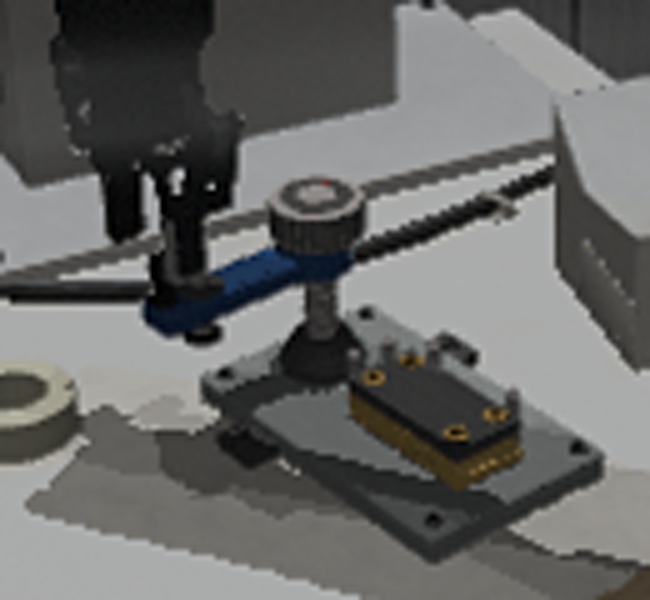

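The stack sits square in the nest. The fingers straddle the post, which is at wrist columns 243–268 against fingers at 211 and 305. Lower slightly and close to a loose cage.

```bash
python3 -m creep '[[[0.04,-0.01,0],0,0.6],[[0.07,-0.01,0],0,0.65],[[0.07,-0.01,0],0,0.7],[[0.07,-0.01,0],0,0.74],[[0.07,-0.01,0],0,0.74],[[0.07,-0.01,0],0,0.74]]';  python3 -c "
from h import *
im=snap('wrist','w25')
need(600.1,304.2,80,.217)"
```

```text
clock: 33.25
eef_pos: [599.9, 304.5, 81.6]
tool_rot: [1.879, 1.571, 0.524]
force: [0.1, -1.0, 0.3]
width: 22.1
pos [599.9 304.5  81.6] jaw 0.216 F [-0.3 -0.3  0.2] w 22.1 q7 -0.51 t 33.3
NEED shift [0.016 0.001 0.004] spin -0.002
```

View pics/w25.png

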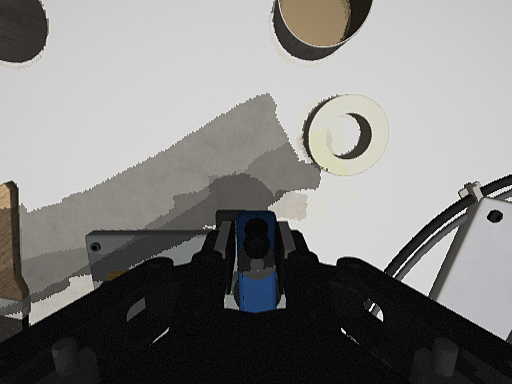

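```bash
python3 -m creep '[[[0,-0.132,0.009],-0.166,0.74],[[0,-0.262,0.034],-0.331,0.74],[[0,-0.388,0.078],-0.497,0.74],[[0,-0.507,0.135],-0.662,0.74],[[0,-0.617,0.208],-0.828,0.74],[[0,-0.717,0.295],-0.993,0.74],[[0,-0.717,0.295],-0.993,0.74],[[0,-0.717,0.295],-0.993,0.74]]';  python3 -c "
from h import *
im=snap('wrist','w26')
p,R,s=tr();d=p[:2]-np.array([622.1,204.6]);print(np.hypot(*d),.213+np.pi-np.arctan2(d[1],d[0]))
need(600.1,304.2,80,.997)"
```

```text
clock: 34.1
eef_pos: [536.7, 260.5, 81.7]
tool_rot: [1.478, 1.57, 0.899]
force: [-0.6, 0.4, -1.0]
width: 22.4
102.28833525761323 0.7967088086211711
pos [536.7 261.   81.7] jaw 0.993 F [0.2 0.7 0.3] w 22.3 q7 0.06 t 34.1
NEED shift [0.018 0.708 0.294] spin -0.005
```

View pics/w26.png

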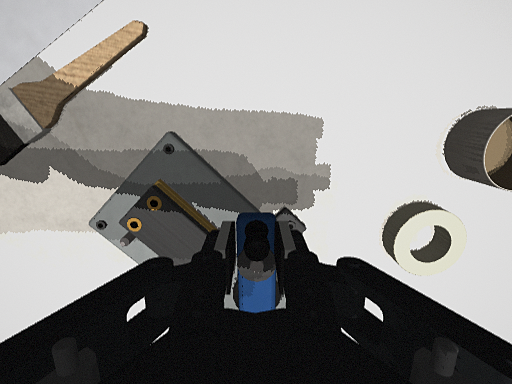

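```bash
python3 -m creep '[[[0,-0.132,0.009],-0.166,0.74],[[0,-0.262,0.034],-0.331,0.74],[[0,-0.388,0.078],-0.497,0.74],[[0,-0.507,0.135],-0.662,0.74],[[0,-0.617,0.208],-0.828,0.74],[[0,-0.721,0.299],-1,0.74],[[0,-0.75,0.33],-1,0.74],[[0,-0.772,0.355],-1,0.74],[[0,-0.772,0.355],-1,0.74],[[0,-0.772,0.355],-1,0.74]]';  python3 -c "
from h import *
im=snap('wrist','w27')
p,R,s=tr();d=p[:2]-np.array([622.1,204.6]);print(np.hypot(*d),.213+np.pi-np.arctan2(d[1],d[0]))
need(600.1,304.2,80,1.78)"
```

```text
clock: 35.15
eef_pos: [524.0, 177.1, 81.6]
tool_rot: [0.523, 1.57, 0.732]
force: [-0.5, 0.4, 0.1]
width: 22.5
101.91906225280708 6.223822098965097
pos [523.9 177.2  81.7] jaw 1.781 F [-0.6  0.2  0.2] w 22.2 q7 0.76 t 35.2
NEED shift [0.018 1.084 1.01 ] spin 0.001
```

View pics/w27.png

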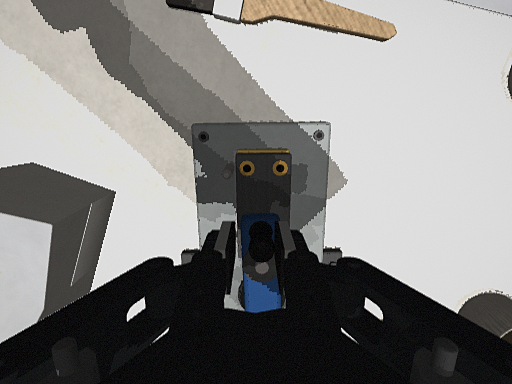

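```bash
python3 -m creep '[[[0,0.02,0],0,0.6],[[0,0.02,0],0,0.5],[[-0.2,0.02,0],0,0.4],[[-0.6,0.02,0],0,0.3],[[-1,0.02,0],-0.1,0.2],[[-1,0.02,0.3],-0.3,0.15],[[-1,0.02,0.6],-0.5,0.15],[[-1,0.02,0.9],-0.7,0.15],[[-1,0.02,0.98],-0.85,0.15],[[-1,0.02,0.98],-1,0.15],[[-1,0.02,0.98],-1,0.15],[[-1,0.02,0.98],-1,0.15]]';  python3 -c "
from h import *
im=snap('wrist','w28')
print(proj('wrist',(622.1,204.6,121)))
need(622.1,204.6,180,1.78)"
```

```text
clock: 36.4
eef_pos: [619.0, 198.7, 181.3]
tool_rot: [2.091, 1.57, 3.084]
force: [0.3, 0.4, -0.4]
width: 72.3
[254.91467055 201.03686225]
pos [619.  198.7 181.5] jaw 2.564 F [ 0.4  0.5 -0.3] w 72.4 q7 1.63 t 36.5
NEED shift [0.015 0.006 0.066] spin 0.999
```

View pics/w28.png

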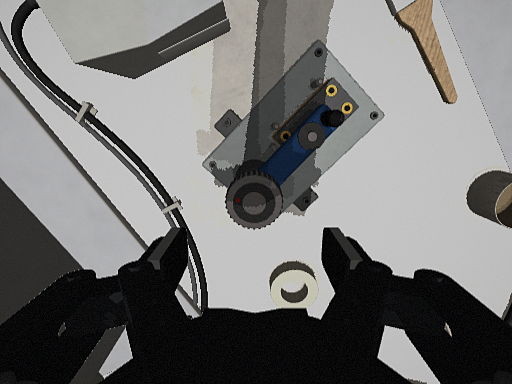

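The nut's top is centred at (254,201), right where predicted, and the arm is over the stack. Turn further and descend.

```bash
python3 -m creep '[[[0,0.006,0.066],-0.18,0.2],[[0,0.006,0.066],-0.36,0.2],[[0,0.006,0.066],-0.54,0.2],[[0,0.006,0.066],-0.72,0.2],[[0,0.006,0.066],-0.9,0.2],[[0,0.006,0.066],-1,0.2],[[0,0.006,0.066],-1,0.2]]';python3 -m creep '[[[0.2,0,0],-0.15,0.2],[[0.4,0,0],-0.3,0.2],[[0.6,0,0],-0.3,0.2],[[0.6,0,0],-0.3,0.2],[[0.6,0,0],-0.3,0.2]]';  python3 -c "
from h import *
im=snap('wrist','w29')
need(622.1,204.6,84,1.78)"
```

```text
clock: 37.15
eef_pos: [622.2, 204.5, 181.5]
tool_rot: [2.768, 1.571, -1.735]
force: [-0.3, -0.2, 1.0]
width: 68.5
clock: 37.65
eef_pos: [622.3, 204.7, 121.5]
tool_rot: [1.163, 1.57, -3.106]
force: [-0.8, -0.1, 0.6]
width: 68.4
pos [622.7 205.1 122.3] jaw -2.698 F [-0.5  0.5  0.5] w 68.1 q7 2.48 t 37.7
NEED shift [ 0.383  0.008 -0.002] spin -1.701
```

View pics/w29.png

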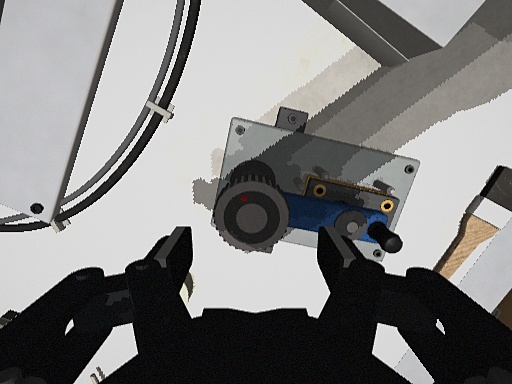

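```bash
python3 -m creep '[[[0.15,0.005,0],0,0.2],[[0.3,0.005,0],0,0.2],[[0.37,0.005,0],0,0.2],[[0.38,0.005,0],0,0.2],[[0.38,0.005,0],0,0.2]]';  python3 -c "
from h import *
im=snap('wrist','w30');im=snap('scene','s30');cv2.imwrite('pics/s30d.png',cv2.resize(im[110:230,180:310],None,fx=5,fy=5,interpolation=cv2.INTER_CUBIC))
need(622.1,204.6,84,1.78)"
```

```text
clock: 38.2
eef_pos: [621.8, 204.4, 83.1]
tool_rot: [0.89, 1.57, 2.906]
force: [-0.0, -0.2, 1.6]
width: 68.2
pos [622.1 204.7  83.9] jaw -2.696 F [-0.1 -0.3 -0.1] w 68.2 q7 2.45 t 38.3
NEED shift [-0.001  0.001 -0.   ] spin -1.699
```

View pics/w30.png

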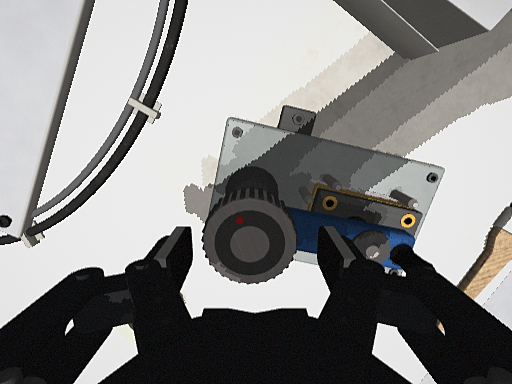

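View pics/s30d.png

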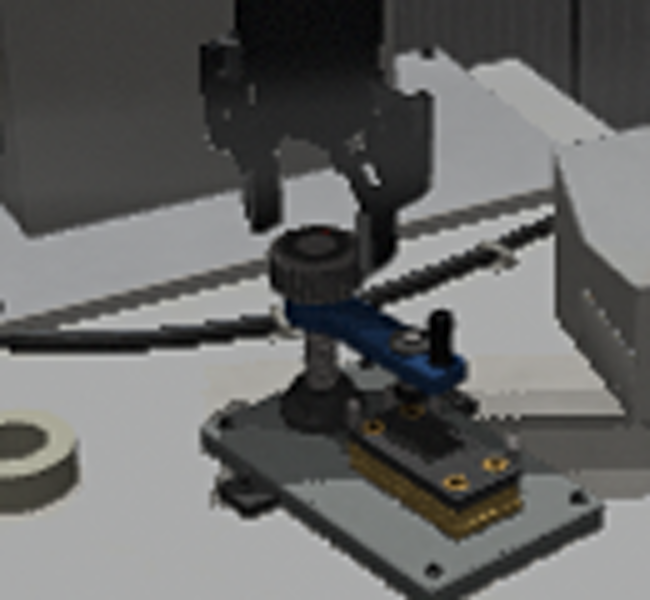

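```bash
python3 -m creep '[[[0.03,0,0],0,0.25],[[0.06,0,0],0,0.3],[[0.06,0,0],0,0.6],[[0.06,0,0],0,0.6],[[0.06,0,0],0,0.6],[[0.06,0,0],0,0.6],[[0.06,0,0],0,0.6],[[0.06,0,0],0,0.6]]';  python3 -c "
from h import *
im=snap('scene','s31');cv2.imwrite('pics/s31d.png',cv2.resize(im[110:230,180:310],None,fx=5,fy=5,interpolation=cv2.INTER_CUBIC))
need(622.1,204.6,84,1.78);print(tr()[2]['torque'])"
```

```text
clock: 39.1
eef_pos: [624.4, 205.4, 78.6]
tool_rot: [-1.485, 1.565, 0.531]
force: [5.6, 2.2, 2.0]
width: 48.6
pos [624.4 205.5  78.6] jaw -2.697 F [5.1 1.5 1.1] w 48.5 q7 2.45 t 39.1
NEED shift [-0.054  0.024  0.002] spin -1.7
[ 0.36338951 -1.09295434 -0.03409636]
```

View pics/s31d.png

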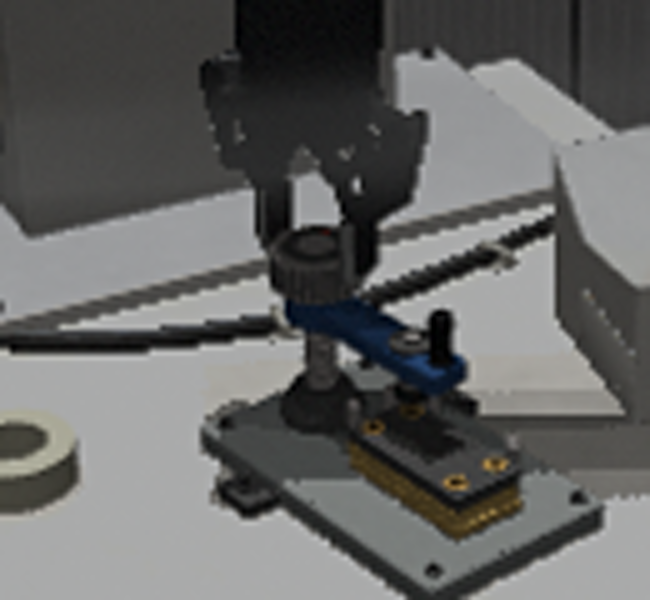

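```bash
python3 -m creep '[[[0,-0.022,0],0,0.65],[[0,-0.022,0],0,0.65],[[0.003,-0.022,0],0.15,0.65],[[0.006,-0.022,0],0.3,0.65],[[0.01,-0.022,0],0.5,0.65],[[0.01,-0.022,0],0.5,0.65]]';  python3 -c "
from h import *
im=snap('wrist','w32')
need(622.1,204.6,84,1.78);print(tr()[2]['torque'])"
```

```text
clock: 39.75
eef_pos: [624.3, 205.4, 77.5]
tool_rot: [-1.856, 1.569, -0.234]
force: [0.5, 0.3, 6.2]
width: 48.6
pos [624.4 205.4  77.5] jaw -3.088 F [ 0.7 -0.5  5.8] w 48.4 q7 2.1 t 39.8
NEED shift [-0.065  0.023 -0.007] spin 1.802
[-0.09144738 -0.2161364  -0.15270014]
```

View pics/w32.png

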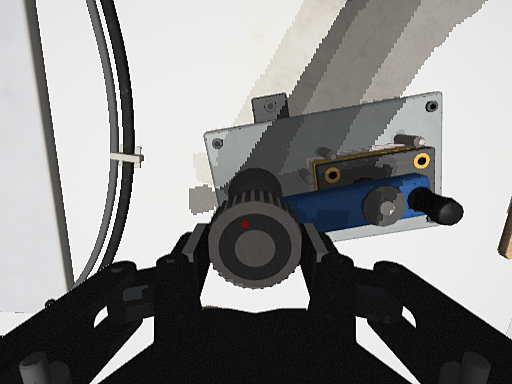

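The grip holds: the dot turns with the jaws and lateral force is near zero. Keep screwing.

```bash
python3 -m creep '[[[0.003,0,0],0.17,0.65],[[0.006,0,0],0.34,0.65],[[0.01,0,0],0.51,0.65],[[0.013,0,0],0.68,0.65],[[0.017,0,0],0.85,0.65],[[0.02,0,0],1,0.65],[[0.02,0,0],1,0.65]]'; python3 -m creep '[[[0.003,0,0],0.17,0.65],[[0.006,0,0],0.34,0.65],[[0.01,0,0],0.51,0.65],[[0.013,0,0],0.68,0.65],[[0.017,0,0],0.85,0.65],[[0.02,0,0],1,0.65],[[0.02,0,0],1,0.65]]'; python3 -c "
from h import *
im=snap('wrist','w33')
need(622.1,204.6,84,1.78);print(tr()[2]['torque'])"
```

```text
clock: 40.5
eef_pos: [624.2, 205.4, 75.5]
tool_rot: [-1.223, 1.57, -0.384]
force: [0.6, -0.6, 7.1]
width: 48.4
clock: 41.2
eef_pos: [624.0, 205.6, 73.5]
tool_rot: [-0.315, 1.57, -0.262]
force: [0.3, 0.1, 6.9]
width: 48.7
pos [624.1 205.6  73.4] jaw 1.626 F [ 0.1 -0.1  7.2] w 48.9 q7 0.72 t 41.2
NEED shift [-0.106 -0.009 -0.02 ] spin -0.196
[-0.07674105  0.00073335 -0.15583483]
```

View pics/w33.png

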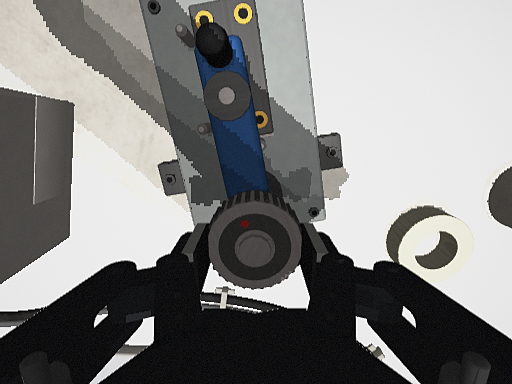

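```bash
python3 -m creep '[[[0.003,0,0],0.17,0.65],[[0.006,0,0],0.34,0.65],[[0.01,0,0],0.51,0.65],[[0.013,0,0],0.68,0.65],[[0.017,0,0],0.85,0.65],[[0.02,0,0],1,0.65],[[0.02,0,0],1,0.65]]'; python3 -m creep '[[[0.003,0,0],0.17,0.65],[[0.006,0,0],0.34,0.65],[[0.01,0,0],0.51,0.65],[[0.013,0,0],0.68,0.65],[[0.017,0,0],0.85,0.65],[[0.02,0,0],1,0.65],[[0.02,0,0],1,0.65]]'; python3 -m creep '[[[0.003,0,0],0.17,0.65],[[0.006,0,0],0.34,0.65],[[0.01,0,0],0.51,0.65],[[0.013,0,0],0.68,0.65],[[0.017,0,0],0.85,0.65],[[0.02,0,0],1,0.65],[[0.02,0,0],1,0.65]]'; python3 -c "
from h import *
im=snap('wrist','w34')
need(622.1,204.6,84,1.78);print(tr()[2]['torque'],tr()[2]['qpos'])"
```

```text
clock: 41.95
eef_pos: [624.1, 205.8, 71.5]
tool_rot: [0.915, 1.57, 0.183]
force: [-0.3, 0.5, 7.5]
width: 48.4
clock: 42.65
eef_pos: [624.3, 205.9, 69.5]
tool_rot: [1.891, 1.57, 0.373]
force: [1.2, 0.7, 7.0]
width: 48.6
clock: 43.35
eef_pos: [624.5, 205.8, 67.4]
tool_rot: [2.664, 1.569, 0.361]
force: [1.3, 0.3, 6.8]
width: 48.7
pos [624.5 205.8  67.5] jaw -0.731 F [0.2 0.4 6.9] w 48.5 q7 -1.14 t 43.4
NEED shift [-0.165 -0.01   0.025] spin 0.803
[-0.03241758 -0.14410572 -0.17142154] [-0.32862445  0.79449221 -0.05558612  1.60655887  0.05853867  0.74074466
 -1.14131969]
```

View pics/w34.png

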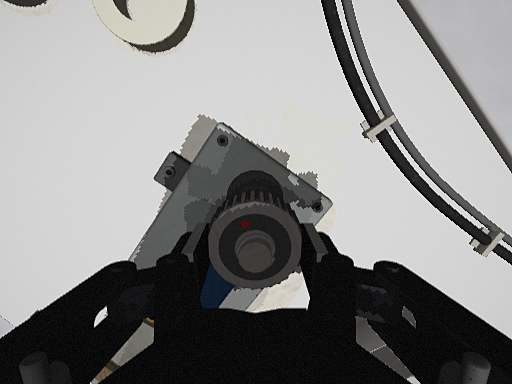

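```bash
python3 -m creep '[[[0.003,0,0],0.17,0.65],[[0.006,0,0],0.34,0.65],[[0.01,0,0],0.51,0.65],[[0.013,0,0],0.68,0.65],[[0.017,0,0],0.85,0.65],[[0.02,0,0],1,0.65],[[0.02,0,0],1,0.65]]'; python3 -m creep '[[[0.003,0,0],0.17,0.65],[[0.006,0,0],0.34,0.65],[[0.01,0,0],0.51,0.65],[[0.013,0,0],0.68,0.65],[[0.017,0,0],0.85,0.65],[[0.02,0,0],1,0.65],[[0.02,0,0],1,0.65]]'; python3 -c "
from h import *
im=snap('wrist','w35');im=snap('scene','s35');cv2.imwrite('pics/s35d.png',cv2.resize(im[110:230,180:310],None,fx=5,fy=5,interpolation=cv2.INTER_CUBIC))
need(622.1,204.6,84,1.78);print(tr()[2]['torque'])"
```

```text
clock: 44.1
eef_pos: [624.6, 205.7, 65.4]
tool_rot: [-2.855, 1.569, 0.339]
force: [0.9, -0.7, 7.6]
width: 48.4
clock: 44.8
eef_pos: [624.5, 205.4, 63.4]
tool_rot: [-2.148, 1.57, 0.261]
force: [0.1, -1.1, 8.7]
width: 48.5
pos [624.6 205.5  63.5] jaw -2.301 F [-0.  -0.1  8. ] w 48.6 q7 -2.32 t 44.9
NEED shift [-0.205  0.023  0.012] spin -1.197
[-0.06917571 -0.05074976 -0.14329087]
```

View pics/s35d.png

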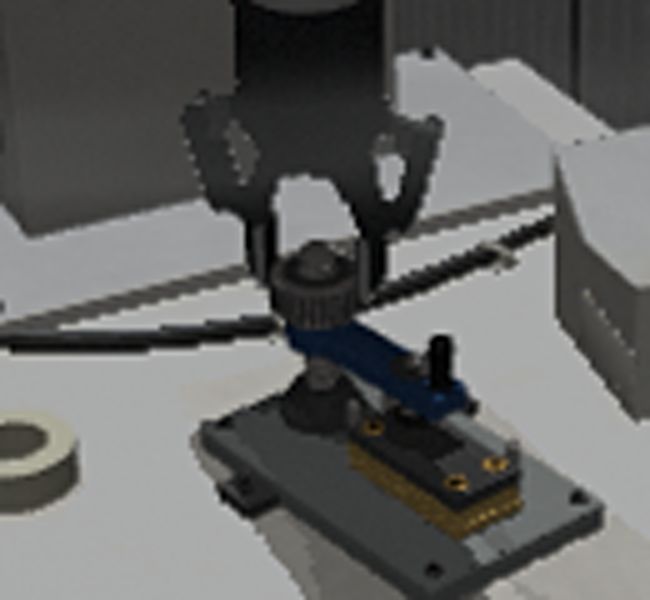

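```bash
python3 -m creep '[[[0.003,0,0],0.17,0.65],[[0.006,0,0],0.34,0.65],[[0.01,0,0],0.5,0.65],[[0.01,0,0],0.5,0.65],[[0.01,0,0],0.5,0.4],[[0.005,0,0],0.5,0.25],[[0.005,0,0],0.5,0.2],[[0.005,0,0],0.5,0.2]]'; python3 -c "
from h import *
im=snap('wrist','w36')
need(624.4,205.5,63,1.78)"
```

```text
clock: 45.7
eef_pos: [623.1, 205.2, 61.4]
tool_rot: [1.171, 1.569, -3.095]
force: [-0.4, 0.2, -0.5]
width: 68.2
pos [623.3 205.2  61.5] jaw -2.695 F [ 0.4 -0.2  0.5] w 68.2 q7 -2.62 t 45.8
NEED shift [-0.015 -0.011 -0.002] spin -1.698
```

View pics/w36.png

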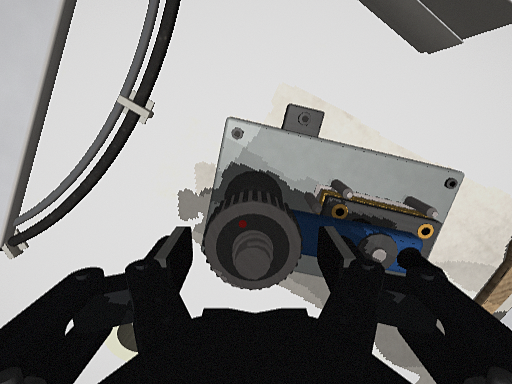

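```bash
python3 -m creep '[[[-0.015,-0.011,0],-0.18,0.2],[[-0.015,-0.011,0],-0.36,0.2],[[-0.015,-0.011,0],-0.54,0.2],[[-0.015,-0.011,0],-0.72,0.2],[[-0.015,-0.011,0],-0.9,0.2],[[-0.015,-0.011,0],-1,0.2]]'; python3 -m creep '[[[0,0,0],-0.18,0.2],[[0,0,0],-0.36,0.2],[[0,0,0],-0.54,0.2],[[0,0,0],-0.72,0.2],[[0,0,0],-0.9,0.2],[[0,0,0],-1,0.2]]'; python3 -m creep '[[[0,0,0],-0.18,0.2],[[0,0,0],-0.36,0.2],[[0,0,0],-0.54,0.2],[[0,0,0],-0.72,0.2],[[0,0,0],-0.9,0.2],[[0,0,0],-1,0.2]]';python3 -c "
from h import *
im=snap('wrist','w37')
need(624.4,205.5,63,1.78)"
```

```text
clock: 46.35
eef_pos: [624.6, 205.6, 63.3]
tool_rot: [0.158, 1.57, 2.965]
force: [0.1, 0.3, 0.0]
width: 68.2
clock: 46.95
eef_pos: [624.7, 205.4, 63.4]
tool_rot: [-0.402, 1.57, -3.093]
force: [-0.2, -0.2, -0.3]
width: 68.3
clock: 47.55
eef_pos: [624.7, 205.2, 63.3]
tool_rot: [-0.929, 1.57, -2.834]
force: [0.4, 0.2, 0.2]
width: 68.0
pos [624.7 205.2  63.2] jaw -0.334 F [-0.5 -0.3 -0.8] w 68.3 q7 -0.84 t 47.6
NEED shift [ 0.002 -0.004 -0.002] spin 1.309
```

View pics/w37.png

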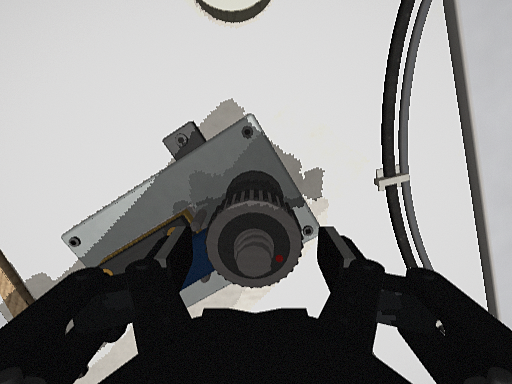

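```bash
python3 -m creep '[[[0,0,0],-0.18,0.2],[[0,0,0],-0.36,0.2],[[0,0,0],-0.54,0.2],[[0,0,0],-0.72,0.2],[[0,0,0],-0.9,0.2],[[0,0,0],-1,0.2]]'; python3 -m creep '[[[0,0,0],-0.18,0.2],[[0,0,0],-0.36,0.2],[[0,0,0],-0.54,0.2],[[0,0,0],-0.72,0.2],[[0,0,0],-0.9,0.2],[[0,0,0],-1,0.2]]'; python3 -m creep '[[[0,0,0],-0.18,0.2],[[0,0,0],-0.36,0.2],[[0,0,0],-0.54,0.2],[[0,0,0],-0.72,0.2],[[0,0,0],-0.9,0.2],[[0,0,0],-1,0.2],[[0,0,0],-1,0.2]]';python3 -c "
from h import *
im=snap('wrist','w38')
need(624.4,205.5,63,1.78)"
```

```text
clock: 48.2
eef_pos: [624.7, 205.3, 63.2]
tool_rot: [-1.586, 1.57, -2.708]
force: [0.3, 0.8, 0.3]
width: 68.3
clock: 48.8
eef_pos: [624.7, 205.2, 63.1]
tool_rot: [-2.267, 1.57, -2.604]
force: [-1.2, -0.4, -0.1]
width: 68.1
clock: 49.5
eef_pos: [624.7, 205.2, 62.9]
tool_rot: [3.044, 1.57, -2.794]
force: [0.0, -0.4, 0.1]
width: 68.7
pos [624.7 205.3  63. ] jaw 2.014 F [-0.3  0.9 -0.4] w 68.0 q7 1.04 t 49.5
NEED shift [ 0.     0.003 -0.002] spin 0.297
```

View pics/w38.png

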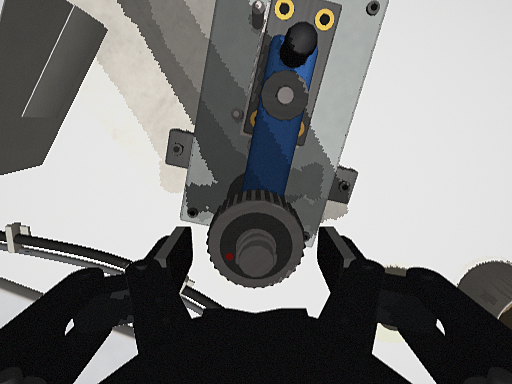

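```bash
python3 -m creep '[[[0,0,0],-0.18,0.2],[[0,0,0],-0.36,0.2],[[0,0,0],-0.54,0.2],[[0,0,0],-0.72,0.2],[[0,0,0],-0.9,0.2],[[0,0,0],-1,0.2]]'; python3 -m creep '[[[0,0,0],-0.18,0.2],[[0,0,0],-0.36,0.2],[[0,0,0],-0.54,0.2],[[0,0,0],-0.72,0.2],[[0,0,0],-0.9,0.2],[[0,0,0],-1,0.2],[[0,0,0],-1,0.2]]'; python3 -c "
from h import *
im=snap('wrist','w39')
need(624.4,205.5,63,1.78)"
```

```text
clock: 50.15
eef_pos: [624.8, 205.5, 63.2]
tool_rot: [2.71, 1.57, -2.341]
force: [0.5, -0.2, -0.6]
width: 68.3
clock: 50.85
eef_pos: [624.7, 205.5, 63.0]
tool_rot: [1.549, 1.57, -2.72]
force: [0.9, 0.3, -0.2]
width: 68.3
pos [624.8 205.5  63.2] jaw -2.699 F [ 0.3  0.  -0.3] w 68.2 q7 2.44 t 50.9
NEED shift [0.002 0.003 0.001] spin -1.703
```

```bash
python3 -m creep '[[[0,0,0],0,0.5],[[0,0,0],0,0.65],[[0,0,0],0,0.65],[[0,0,0],0,0.65],[[0,0,0],0,0.65],[[0,0,0],0,0.65]]'; python3 -m creep '[[[0.003,0,0],0.17,0.65],[[0.006,0,0],0.34,0.65],[[0.01,0,0],0.51,0.65],[[0.013,0,0],0.68,0.65],[[0.017,0,0],0.85,0.65],[[0.02,0,0],1,0.65],[[0.02,0,0],1,0.65]]'; python3 -c "
from h import *
need(624.4,205.5,63,1.78);print(tr()[2]['torque'])"; python3 -m creep '[[[0.003,0,0],0.17,0.65],[[0.006,0,0],0.34,0.65],[[0.01,0,0],0.51,0.65],[[0.013,0,0],0.68,0.65],[[0.017,0,0],0.85,0.65],[[0.02,0,0],1,0.65],[[0.02,0,0],1,0.65]]'; python3 -c "
from h import *
im=snap('wrist','w40');im=snap('scene','s40');cv2.imwrite('pics/s40d.png',cv2.resize(im[140:230,230:310],None,fx=7,fy=6.5,interpolation=cv2.INTER_CUBIC))
need(624.4,205.5,63,1.78);print(tr()[2]['torque'])"
```

```text
clock: 51.5
eef_pos: [624.4, 205.4, 64.2]
tool_rot: [2.219, 1.57, -2.049]
force: [-2.7, -2.6, 6.5]
width: 48.1
clock: 52.2
eef_pos: [624.3, 205.4, 62.2]
tool_rot: [3.139, 1.569, -1.914]
force: [-4.0, -2.2, 7.0]
width: 48.4
pos [624.3 205.4  62.2] jaw 2.801 F [-4.  -2.2  7. ] w 48.4 q7 1.72 t 52.2
NEED shift [-0.008 -0.001  0.001] spin 1.299
[-0.3852499   0.83035604 -0.15528583]
clock: 52.9
eef_pos: [624.2, 205.6, 60.2]
tool_rot: [-2.556, 1.569, -2.111]
force: [-4.3, -1.1, 6.9]
width: 48.4
pos [624.1 205.6  60.1] jaw 2.019 F [-4.1 -1.4  6.4] w 48.2 q7 1.04 t 53.0
NEED shift [-0.029 -0.002  0.002] spin 0.304
[-0.39820333  0.86933539 -0.16400702]
```

View pics/w40.png

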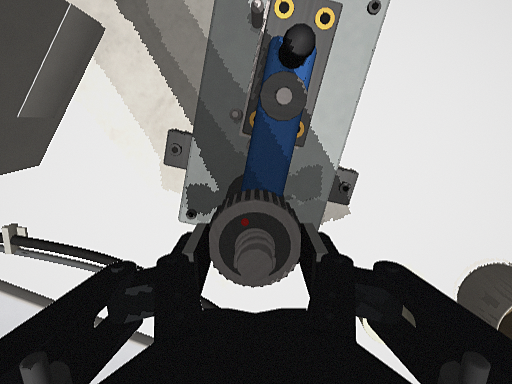

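View pics/s40d.png

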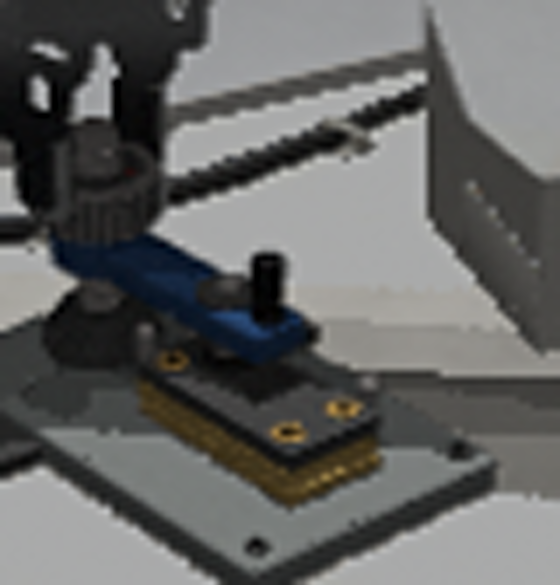

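```bash
python3 -m creep '[[[0.003,0,0],0.17,0.65],[[0.006,0,0],0.34,0.65],[[0.01,0,0],0.51,0.65],[[0.013,0,0],0.68,0.65],[[0.017,0,0],0.85,0.65],[[0.02,0,0],1,0.65],[[0.02,0,0],1,0.65]]'; python3 -c "
from h import *
im=snap('wrist','w41');im=snap('scene','s41');cv2.imwrite('pics/s41d.png',cv2.resize(im[140:230,230:310],None,fx=7,fy=6.5,interpolation=cv2.INTER_CUBIC))
print(tr()[2]['torque'])";python3 -m creep '[[[0.003,0,0],0.17,0.65],[[0.006,0,0],0.34,0.65],[[0.01,0,0],0.5,0.65],[[0.01,0,0],0.5,0.65]]'; python3 -c "
from h import *
im=snap('wrist','w42');im=snap('scene','s42');cv2.imwrite('pics/s42d.png',cv2.resize(im[140:230,230:310],None,fx=7,fy=6.5,interpolation=cv2.INTER_CUBIC))
print(tr()[2]['torque'])"; python3 -m creep '[[[0.003,0,0],0.17,0.65],[[0.006,0,0],0.34,0.65],[[0.01,0,0],0.5,0.65],[[0.01,0,0],0.5,0.65]]'; python3 -c "
from h import *
im=snap('wrist','w43');im=snap('scene','s43');cv2.imwrite('pics/s43d.png',cv2.resize(im[140:230,230:310],None,fx=7,fy=6.5,interpolation=cv2.INTER_CUBIC))
need(624.4,205.5,63,1.78);print(tr()[2]['torque'])"
```

```text
clock: 53.7
eef_pos: [624.2, 205.8, 58.1]
tool_rot: [-1.834, 1.57, -2.174]
force: [-4.0, -1.7, 6.6]
width: 48.4
[-0.24280975  0.84526119 -0.18163349]
clock: 54.2
eef_pos: [624.3, 205.9, 57.1]
tool_rot: [-1.364, 1.57, -2.096]
force: [-3.0, -1.0, 7.7]
width: 48.3
[-0.27247173  0.81299136 -0.15171896]
clock: 54.7
eef_pos: [624.4, 205.9, 56.2]
tool_rot: [-0.931, 1.57, -2.056]
force: [-3.0, -2.0, 7.6]
width: 48.1
pos [624.4 205.9  56.2] jaw 0.448 F [-4.  -0.6  7.1] w 48.2 q7 -0.26 t 54.8
NEED shift [-0.068 -0.002  0.004] spin -1.696
[-0.27752807  0.79153117 -0.16714963]
```

View pics/w43.png

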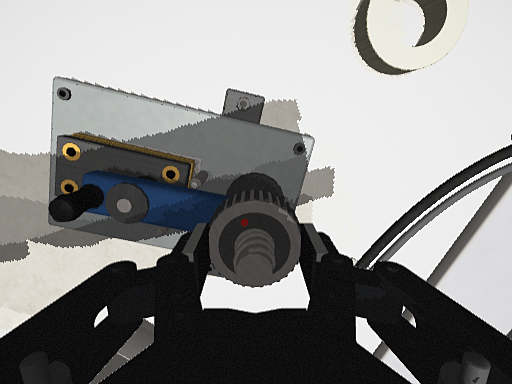

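View pics/s43d.png

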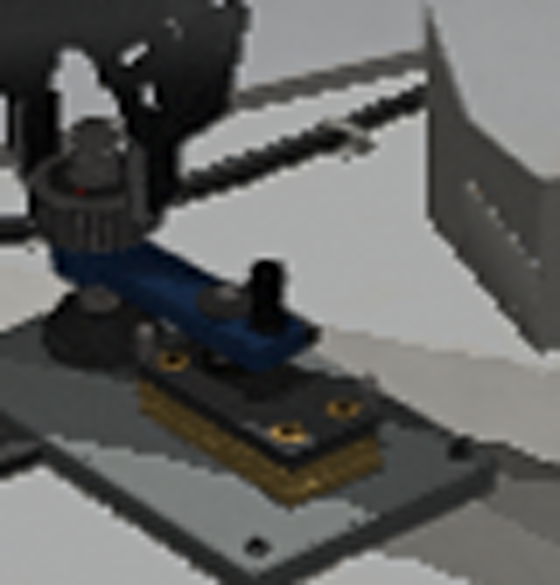

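```bash
python3 -m creep '[[[0.003,0,0],0.17,0.65],[[0.006,0,0],0.34,0.65],[[0.01,0,0],0.5,0.65],[[0.01,0,0],0.5,0.65]]';  python3 -c "
from h import *
print(tr()[2]['torque'])"; python3 -m creep '[[[0.003,0,0],0.17,0.65],[[0.006,0,0],0.34,0.65],[[0.01,0,0],0.5,0.65],[[0.01,0,0],0.5,0.65]]'; python3 -c "
from h import *
im=snap('wrist','w44');im=snap('scene','s44');cv2.imwrite('pics/s44d.png',cv2.resize(im[140:230,230:310],None,fx=7,fy=6.5,interpolation=cv2.INTER_CUBIC))
need(624.4,205.5,63,1.78);print(tr()[2]['torque'])"
```

```text
clock: 55.2
eef_pos: [624.5, 205.9, 55.2]
tool_rot: [-0.488, 1.57, -2.006]
force: [-3.4, -0.9, 7.6]
width: 48.1
[-0.31511563  0.74722611 -0.13724746]
clock: 55.6
eef_pos: [624.6, 206.0, 54.2]
tool_rot: [0.116, 1.57, -1.795]
force: [-2.2, -1.5, 7.4]
width: 48.3
pos [624.6 205.9  54.2] jaw -0.337 F [-3.2 -1.2  6.7] w 48.4 q7 -0.86 t 55.7
NEED shift [-0.088 -0.001  0.005] spin 1.304
[-0.22627803  0.75025519 -0.12607842]
```

View pics/s44d.png

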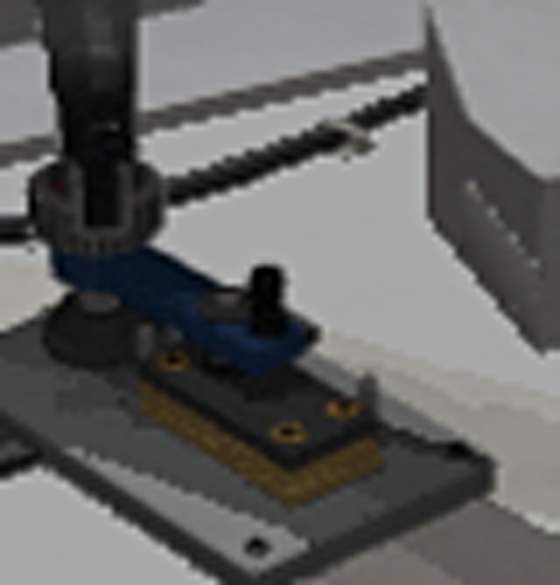

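View pics/w44.png

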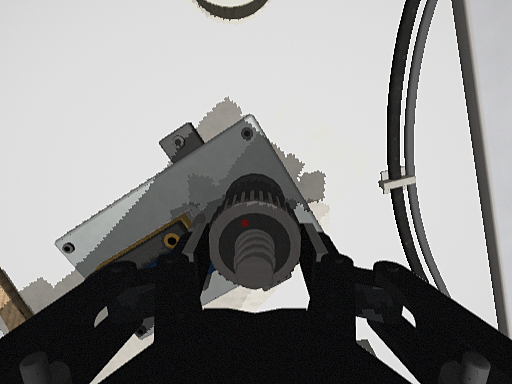

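```bash
python3 -m creep '[[[0.003,0,0],0.17,0.65],[[0.006,0,0],0.34,0.65],[[0.01,0,0],0.5,0.65],[[0.01,0,0],0.5,0.65]]';  python3 -c "
from h import *
print(tr()[2]['torque'])"; python3 -m creep '[[[0.003,0,0],0.17,0.65],[[0.006,0,0],0.34,0.65],[[0.01,0,0],0.5,0.65]]';  python3 -c "
from h import *
print(tr()[2]['torque'])";python3 -m creep '[[[0,0,0],0,0.65],[[0,0,0],0,0.65]]'; python3 -c "
from h import *
im=snap('scene','s45');cv2.imwrite('pics/s45d.png',cv2.resize(im[140:230,230:310],None,fx=7,fy=6.5,interpolation=cv2.INTER_CUBIC))
need(624.4,205.5,63,1.78);print(tr()[2]['torque'])"
```

```text
clock: 56.1
eef_pos: [624.8, 205.9, 53.3]
tool_rot: [0.875, 1.57, -1.428]
force: [-3.9, -1.7, 7.7]
width: 48.1
[-0.24529281  0.63470673 -0.10231006]
clock: 56.4
eef_pos: [624.9, 205.8, 52.3]
tool_rot: [2.192, 1.571, -0.506]
force: [-2.2, -1.3, 6.3]
width: 48.7
[-0.34788383  0.61207783  0.11795824]
clock: 56.6
eef_pos: [624.9, 205.8, 52.3]
tool_rot: [1.735, 1.57, -0.958]
force: [-1.5, -1.2, 7.2]
width: 48.2
pos [624.9 205.8  52.3] jaw -1.122 F [-2.5 -0.9  7.1] w 48.3 q7 -1.45 t 56.6
NEED shift [-0.107  0.001  0.006] spin 0.305
[-0.23805637  0.62222454 -0.15557425]
```

View pics/s45d.png

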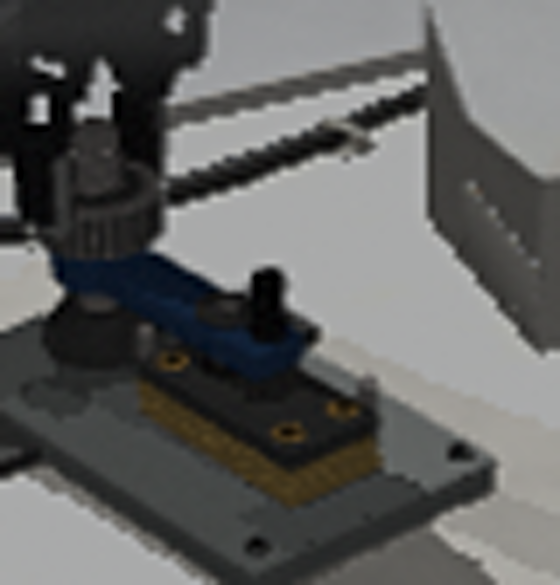

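```bash
python3 -m creep '[[[0,0,0],0,0.5],[[0,0,0],0,0.3],[[0,0,0],0,0.2],[[0,0,0],0,0.2],[[-0.3,0,0],0,0.2],[[-0.7,0,0],0,0.2],[[-1,0,0],0.1,0.2],[[-1,0,0],0.25,0.2],[[-1,0,0],0.3,0.2],[[-1,0,0],0.3,0.2],[[-1,0,0],0.3,0.2]]'; python3 -c "
from h import *
c=cams.get_calibration('wrist');im=snap('wrist','w46')
import pickle;pickle.dump(c,open('w46.pkl','wb'))
need(624.4,205.5,63,1.78)"
```

```text
clock: 57.75
eef_pos: [624.8, 205.8, 151.1]
tool_rot: [0.118, 1.57, -2.812]
force: [-0.6, 0.7, 0.6]
width: 68.2
pos [624.7 205.8 151.1] jaw -1.359 F [ 0.4  1.3 -0.5] w 68.1 q7 -1.64 t 57.8
NEED shift [0.881 0.002 0.003] spin 0.003
```

View pics/w46.png

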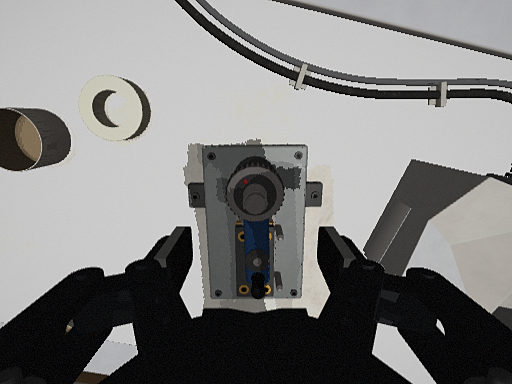

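```bash
python3 -m creep '[[[0,0.3,0.3],0,0.2],[[0,0.6,0.6],0,0.2],[[0,0.9,0.9],0,0.2],[[0,0.9,0.9],0,0.2],[[0,0.9,0.9],0,0.2],[[0,0.9,0.9],0,0.2]]'; python3 -c "
from h import *
c=cams.get_calibration('wrist');im=snap('wrist','w47')
import pickle;pickle.dump(c,open('w47.pkl','wb'))
cv2.imwrite('pics/w47d.png',cv2.resize(im[80:280,220:400],None,fx=4,fy=3,interpolation=cv2.INTER_CUBIC))
need(624.4,205.5,63,1.78)"; python3 -m creep '[[[0,-0.4,0],0,0.2],[[0,-0.8,0],0,0.2],[[0,-1,0],0,0.2],[[0,-1,0],0,0.2]]';python3 -m creep '[[[0,-0.4,0],0,0.2],[[0,-0.8,0],0,0.2],[[0,-0.8,0],0,0.2],[[0,-0.8,0],0,0.2],[[0,-0.8,0],0,0.2]]';python3 -c "
from h import *
c=cams.get_calibration('wrist');im=snap('wrist','w48')
import pickle;pickle.dump(c,open('w48.pkl','wb'))
cv2.imwrite('pics/w48d.png',cv2.resize(im[80:280,100:280],None,fx=4,fy=3,interpolation=cv2.INTER_CUBIC))
need(624.4,205.5,63,1.78)"
```

```text
clock: 58.4
eef_pos: [556.5, 100.2, 151.5]
tool_rot: [-2.472, 1.569, 0.881]
force: [0.1, 1.0, -0.3]
width: 68.1
pos [556.5 100.4 151.4] jaw -1.359 F [ 0.5 -0.7 -0.1] w 68.4 q7 -1.51 t 58.5
NEED shift [ 0.886 -0.883 -0.884] spin 0.004
clock: 58.85
eef_pos: [533.8, 202.9, 151.1]
tool_rot: [-1.605, 1.568, 1.755]
force: [-0.1, 1.1, 0.8]
width: 68.4
clock: 59.35
eef_pos: [518.9, 273.2, 151.3]
tool_rot: [1.542, 1.569, -1.391]
force: [0.4, -1.0, -0.4]
width: 68.1
pos [518.9 272.9 151.4] jaw -1.363 F [ 1.1 -0.5 -0.2] w 68.0 q7 -1.81 t 59.4
NEED shift [ 0.885  0.876 -0.893] spin -0.002
```

View pics/w47.png

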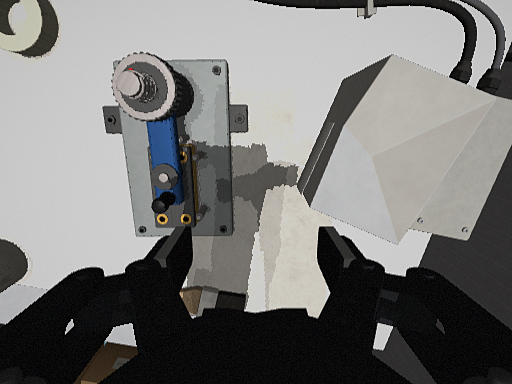

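View pics/w48.png

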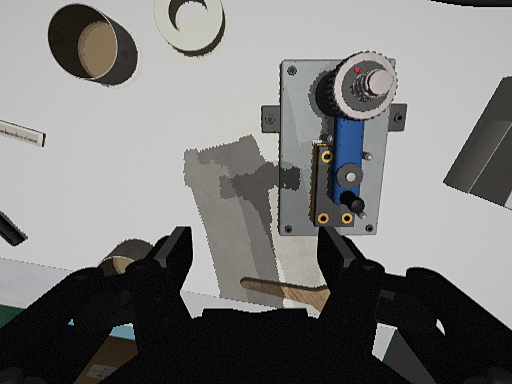

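Two views from either side of the arm. I'll enlarge them to triangulate heights of the nut top, arm and bushes.

```bash
python3 -c "
from h import *
a=cv2.imread('pics/w47.png');b=cv2.imread('pics/w48.png')
cv2.imwrite('pics/a.png',cv2.resize(a[40:240,95:245],None,fx=5,fy=3,interpolation=cv2.INTER_CUBIC))
cv2.imwrite('pics/b.png',cv2.resize(b[40:240,270:420],None,fx=5,fy=3,interpolation=cv2.INTER_CUBIC))"
```

```text
(no output)
```

View pics/a.png

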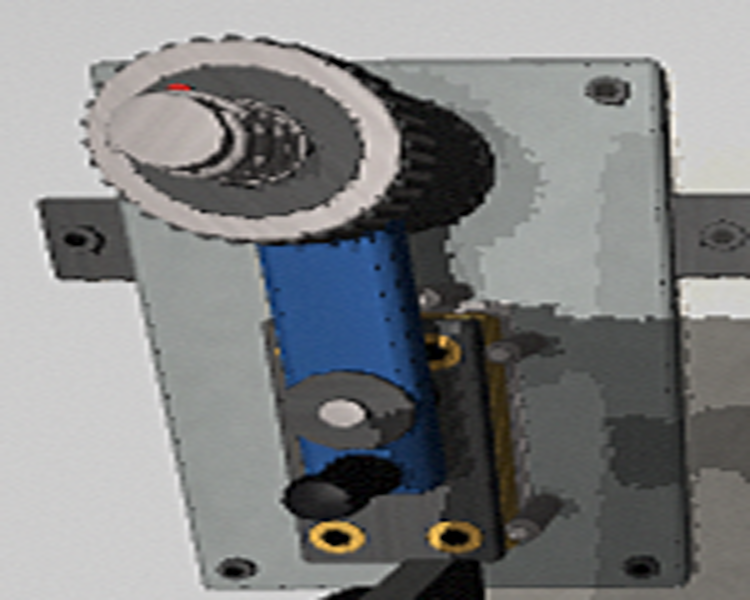

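View pics/b.png

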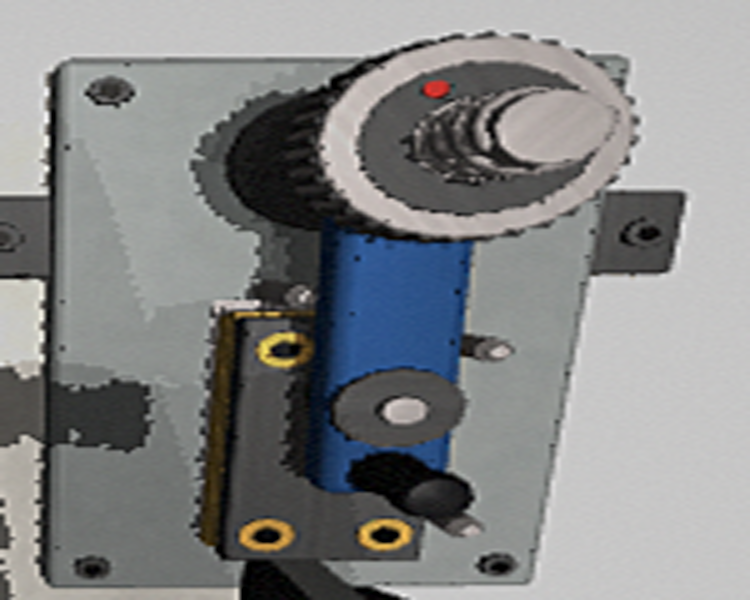

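```bash
cat > tri.py <<'E'
from h import *
import pickle
ca=pickle.load(open('w47.pkl','rb'));cb=pickle.load(open('w48.pkl','rb'))
def P(c): return np.diag([1,1,1])@np.array([[c['fx'],0,c['cx']],[0,c['fy'],c['cy']],[0,0,1]])@np.c_[c['R'],c['t']]
def T(a,b):
    ua=np.array([95+a[0]/5-.4,40+a[1]/3-.33]);ub=np.array([270+b[0]/5-.4,40+b[1]/3-.33])
    X=cv2.triangulatePoints(P(ca),P(cb),ua.reshape(2,1),ub.reshape(2,1))[:,0];X=X[:3]/X[3]
    return X.round(1),(proj('',X,ca)-ua).round(1)
for n,a,b in [('stud top',(168,130),(555,126)),('nut top',(245,142),(478,138)),('stem',(343,412),(405,410)),('disc',(350,410),(399,407)),('bush1',(337,537),(267,535)),('bush2',(455,537),(386,535)),('holeL',(236,570),(93,568)),('holeR',(640,569),(496,566)),('post',(318,495),(445,495)),('reddot',(178,87),(435,88))]:
    print(n,*T(a,b))
E
python3 tri.py
```

```text
stud top [624.1 205.1 119.7] [-0.  -0.2]
nut top [624.2 205.1  92.4] [-0.  -0.2]
stem [548.4 186.4  72.3] [-0. -0.]
disc [548.4 186.3  68.6] [-0.  -0.2]
bush1 [493.2 190.3  43. ] [-0.  -0.1]
bush2 [498.7 164.9  43.3] [-0.  -0.1]
holeL [462.9 219.2  18.6] [-0.  -0.2]
holeR [483.7 123.8  17.8] [-0.  -0.2]
post [528.8 181.   94.8] [-0.   0.3]
reddot [634.8 216.1  93.8] [-0.   0.6]
```

```bash
cat >> tri.py <<'E'
rr=ray('',95+437/5-.4,40+352/3-.33,42.5,ca); rl=ray('',270+285/5-.4,40+349/3-.33,42.5,cb)
b1=np.array([493.2,190.3]);b2=np.array([498.7,164.9])
C=((rr[:2]+b1)/2+(rl[:2]+b2)/2)/2; f=np.array([np.cos(.214),np.sin(.214)]);n=np.array([-f[1],f[0]])
nest=np.array([624.1,205.1])-95*f; print('rr',rr,rl,'template centre rel nest',(C-nest)@f,(C-nest)@n); d=rr[:2]-b2+rl[:2]-b1;print('yaw',np.arctan2(d[1],d[0]))
E
python3 tri.py|tail -2; python3 -c "
from h import *
im=snap('top','t50');cv2.imwrite('pics/t50c.png',cv2.resize(im[110:290,130:400],None,fx=2.9,fy=2.9))
print(tr()[2]['force'],tr()[2]['clock'])"
```

```text
rr [565.06088807 178.67466276  42.5       ] [559.80981901 205.18495349  42.5       ] template centre rel nest -2.060987650179491 0.28426380254807676
yaw 0.21228584829501673
[-0.81232585  0.04202918  0.08158634] 59.45
```

View pics/t50c.png

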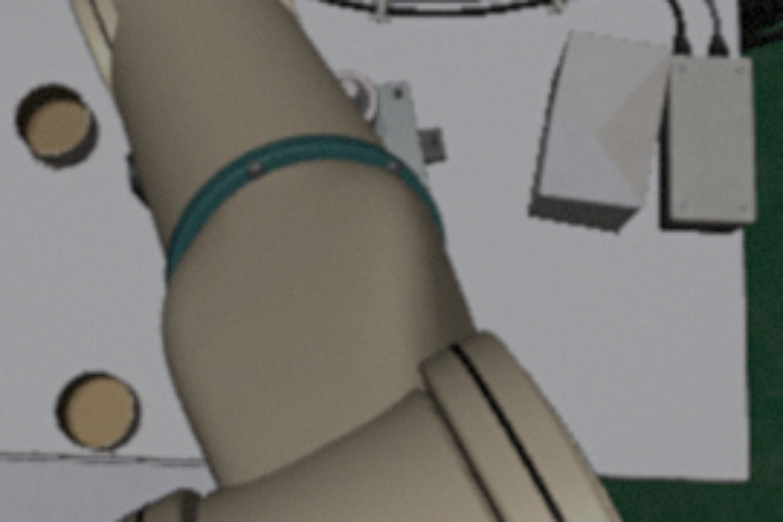

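Every check agrees: the template is 2 mm off centre and square, the squeeze is about 5 mm, and the cups haven't moved. The robot is clear, so I'm handing in.

```bash
python3 -c "
from h import *
print(order.finish_job())"
```

```text
the job is handed in; nothing more can be done
None
```

The job is handed in at about 60 s of the 210 s limit. No verdict is reported, so the result below rests on my own measurements.

**What I did:** I stacked both blanks present (only two in this run) in the nest, feeling for contact each time, and set the template on top the same way. I then swung the clamp arm over the stack with the fingers loosely around its post. The ring nut went down about 11 rad in two strokes.

**Last checks**, measured from two wrist-camera views:

| Check | Measured | Required |
|---|---|---|
| Template off nest centre | about 2 mm, square within 0.01 rad | 6 mm, 0.10 rad |
| Clamp arm angle | about −0.03 rad | within ±0.12 rad |
| Foot squeeze, worked out from the nut top at 92.4–93.8 mm | about 5 mm (4.2–5.6) | 2–7 mm |

- **Lower blank:** it was about 3 mm off centre when placed, and I did not remeasure it under the clamp.
- **Cups and brush:** the cups stood where they started in the last top view. The arm hid the brush there, but the last wrist views show it lying on the worktop, and nothing came near it.

**What disagreed:**
- **Fingertip height:** with the jaws around a plate, the fingertips were about 23 mm higher than the TCP reading implied. My first grasp closed above the blank, so I set heights by touch after that.
- **Nut torque:** it showed no clear rise as the spring squeezed, so the squeeze figure comes only from the camera heights and the stated dimensions.

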